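Put the drilling station away at the end of a batch

TASK

Clear the drilling bench for the next shift: hang the checking gauge by its window on the hook inside the gauge cabinet, reaching through the opening without touching the blue frame; press the deburring tool by its handle fully down into the twin spring clip; and stand every paste tin that is there upright in the divided crate, flat on its floor, one per cell. Leave the vise, the flange and the wrench where they are.

Things in the scene. Friction and masses are not known exactly. Their poses are not given: they have to be found in the camera images.
- cabinet: Fixed gauge cabinet, 200 mm wide (y), 110 mm deep (x), 240 mm high, grey sides, clear roof and back. Origin on the bench under the middle of its opening, at the outer face; its +x leads inside (away from the robot, turned up to 0.2 rad). Inside, a rubber rest bar (8 mm thick, 60 mm long along y, axis 43 mm behind the outer face, 82 mm up) steadies the hung plate's lower part.
- frame: The blue front frame of the cabinet, 12 mm thick, round one opening 130 mm wide and 183 mm high (35 to 218 mm above the bench). It must not be touched. Same origin and axes as the cabinet.
- hook_seat (a point): Where the gauge hangs: top of the hook's level bar (round, 8 mm thick), 160 mm above the bench, 35 mm behind the frame's outer face, in the middle of the opening. Axes as the cabinet's. The bar comes from the back and ends in an upturned tip, 8 mm thick, whose axis is 12 mm nearer the opening than this point and whose top is 10 mm above it.
- gauge: Checking gauge, 150 g: aluminium plate 80 mm wide (y), 110 high (z), 5 thick (x), with a window 28 wide, 34 high (66 to 100 mm above the lower edge); a black square handle, 16 x 16 mm, stands out level 155 mm towards -x, axis 36 mm above the lower edge. Origin: middle of the lower edge. Starts upright in the cradle. Hung: the window's upper edge on the hook's bar, handle out through the opening.
- gauge_window (a point): Middle of the upper edge of the gauge's window, 100 mm above the plate's lower edge; axes as the gauge's.
- gauge_grip (a point): Point on the axis of the gauge's handle 110 mm out from the plate: a good place to pinch it from above (pads either side, closing along the gauge's y); gripped here the gripper stays in front of the cabinet when the gauge hangs. Once hung, the handle stands out about 120 mm in front of the frame, about 95 mm above the bench, over whatever lies there.
- gauge_cradle: Fixed wooden cradle holding the gauge at the start: base 200 x 100 x 12 mm; two rails 37 mm high hold the plate's lower edge in a slot 9 mm wide, 25 mm deep (floor 12 mm above the bench); a post 9 mm thick, 40 mm high, 148 mm out, carries the handle's end. Origin on the bench under the slot's middle, axes as the gauge's.
- clip: Fixed twin spring clip, base 100 x 75 x 10 mm, 73 mm high. Origin under its middle; the tool lies along its x. Two pairs of jaws, 14 mm wide, at x = -32 and +32 mm; between the pairs fingers may go down to the base. The jaws' round lips (12 mm thick, centres 49 mm above the bench) stand 13 mm apart, give way as the handle is pressed straight down (about 10 N), then close above it.
- clip_seat (a point): Where the axis of the tool's handle lies, at its middle, when it is fully home in the clip: 41 mm above the bench, midway between the jaws; axes as the clip's.
- jaw_l (a joint): Spring jaw of the clip on its +y side: 0 m at rest, grows as it is pushed outwards (at most 12 mm; stiffness 700 N/m with 2.8 N at rest).
- jaw_r (a joint): The same on the -y side.
- deburrer: Deburring tool, 120 g: round grey handle 18 mm thick, 100 mm long along its x, with a square aluminium ferrule 19 x 19 x 12 mm at each end and a thin steel shank 8 mm thick, 55 mm long at its +x end. Lies on the bench on the flats of its ferrules. Origin on its underside below the middle of the handle. Either end may point either way in the clip.
- deburrer_grip (a point): Middle of the deburring tool's handle, on its axis (9.5 mm above its underside).
- crate: Fixed open plywood crate 170 mm (x) by 190 mm (y), 30 mm high, walls, floor and dividers 6 mm or thinner, divided into 2 x 2 cells about 76 mm (x) by 86 mm (y). Cell centres at x = +-41 mm, y = +-46 mm. Origin on the bench under its middle; inner floor about 6 mm above the bench.
- tin0: Plain steel paste tin, closed, 62 mm across, 52 mm high, about 220 g. Origin in the middle of its underside, z up. It may be absent (None).
- tin1: Plain steel paste tin, closed, 62 mm across, 52 mm high, about 220 g. Origin in the middle of its underside, z up. It may be absent (None).
- tin2: Plain steel paste tin, closed, 62 mm across, 52 mm high, about 220 g. Origin in the middle of its underside, z up. It may be absent (None).
- tin3: Plain steel paste tin, closed, 62 mm across, 52 mm high, about 220 g. Origin in the middle of its underside, z up. It may be absent (None).
- flange: Bystander: loose steel ring 90 mm across, 22 mm high, origin under its centre. Leave it alone.
- vise: Bystander: small loose drill vise 120 x 70 x 55 mm, origin under its middle. Leave it alone.
- wrench: Bystander: loose wrench lying flat, origin under its middle. Leave it alone.

How it is judged (in metres and radians):
At the end, for the whole second after the job is handed in: Gauge hangs: window edge on the hook bar (6 mm in height), plate within 0.25 rad of upright. Tool home in the clip: 4 mm in height, 5 mm sideways, 12 mm along, 0.12 rad. Every tin present upright (0.1 rad) on the crate floor, one per cell. All at rest (x of gauge_window in the frame of hook_seat between -0.011 and 0.035 m and y of gauge_window in the frame of hook_seat between -0.014 and 0.014 m and z of gauge_window in the frame of hook_seat between -0.005 and 0.006 m and angle between gauge's own z axis and vertical below 0.25 rad and contact force between gauge and hook above 0.3 N and linear speed of each of gauge, deburrer, tin0, tin1, tin2, tin3 below 0.03 m/s and z of deburrer_grip in the frame of clip_seat between -0.004 and 0.004 m and x of deburrer_grip in the frame of clip_seat between -0.012 and 0.012 m and y of deburrer_grip in the frame of clip_seat between -0.005 and 0.005 m and angle between the x axis of deburrer and the x axis of clip, either way round below 0.12 rad and angle between each of tin0, tin1, tin2, tin3's own z axis and vertical below 0.1 rad and z of tin0 in the frame of crate between 0.002 and 0.011 m and x of tin0 in the frame of crate between -0.07 and 0.07 m and y of tin0 in the frame of crate between -0.085 and 0.085 m and z of tin1 in the frame of crate between 0.002 and 0.011 m and x of tin1 in the frame of crate between -0.07 and 0.07 m and y of tin1 in the frame of crate between -0.085 and 0.085 m and z of tin2 in the frame of crate between 0.002 and 0.011 m and x of tin2 in the frame of crate between -0.07 and 0.07 m and y of tin2 in the frame of crate between -0.085 and 0.085 m and z of tin3 in the frame of crate between 0.002 and 0.011 m and x of tin3 in the frame of crate between -0.07 and 0.07 m and y of tin3 in the frame of crate between -0.085 and 0.085 m); the robot touches nothing.
It fails at once if the blue frame of the cabinet is touched with more than 2 N (a brush lighter than that is let pass) (contact force between frame and anything else above 2 N).
It fails at once if a bystander (flange, vise or wrench) is moved more than 20 mm (distance of any of flange, vise, wrench from where it was at the start of the episode above 0.02 m).
Of tin0, tin1, tin2, tin3 only 2 to 4 are there at a start; the rules pass over those that are not, and their reading is None.
At some moment in a run one of tin0, tin1, tin2, tin3 may be knocked a few centimetres aside while the robot is not near it.
It also fails if it takes over 210 s, if anything falls off the work surface, if the arm or the gripper's body presses on something with over 40 N, if the wrist force passes 120 N, or if a joint passes its speed limit or range.

ROBOT

A 6-joint arm with a two-finger parallel gripper is mounted at the origin on the work surface. World frame = base frame: x ahead of the robot, y to its left, z up, the work surface at z = 0. Lengths are in m, angles in degrees, forces in N, time in s.
With the tool pointing down it reaches from about 0.35 to 0.85 m from the base axis. Payload 8.1 kg.
Tool frame: the origin (TCP) lies at the very end of the fingers, on their centre line; the grasp point (between the pads) lies 19 mm behind it; z points along the fingers, y is the direction in which the jaws open and shut (so a half turn about z gives the same grasp; the last joint's range is limited). The gripper opens to 85 mm and grips with 20 to 120 N. Pads are 22 mm wide; open, the fingers measure 114 mm over their backs; the gripper's body (76 mm by 85 mm) begins 54 mm behind the grasp point. The pads swing forward as they close: fully open they stand 13 mm farther back than shut.
Start: joints at [-78.289, 7.471, 85.268, -0, 87.261, -4.893], TCP at [0.171, -0.575, 0.231] pointing down, gripper open.
Joint ranges: [-169.43, 169.43], [-51.17, 129.36], [1.28, 143.12], [-76.62, 256.62], [0, 156.53], [-152.29, 152.29]. Speed limits (degrees/s): [136.94, 136.94, 159.86, 180, 180, 180].

INTERFACE

Orientations are given as [roll, pitch, yaw] about the fixed x, y, z axes, in that order (R = Rz(yaw) Ry(pitch) Rx(roll)).
In Python, from station import r, vision, finish_job gives the robot as it stands.
- The arm moves only by the tool servo_tool, never from a script. Its arguments are lists of equal length, an entry for each row: "delta_pos": the shift along the tool's x, y, z in cm, a list of three; "rot": the turn, a rotation vector about the tool's x, y, z in rad, a list of three. A call has exactly 10 rows; each row is the pose to reach, as a shift and turn from the pose commanded when the call began, along the tool's axes at that moment; what a row does not reach only later rows make up. A row lasts 1/8 s, in which the tool goes at most 62.5 mm and 10.7 degrees, less where a joint would pass 70% of its speed; a pose out of reach is approached as far as the arm can. A call with a gripper value outside its range is refused whole. "fingers" is the gripper's target within -1 to 1 (shut at 1, half-way at 0, fully open at -1), set as the call begins (left out, the last holds). The fingers move at their own pace and stop on an object; "squeeze" is the grip in N (left out, the last holds). Time passes only in rows, so rows that repeat a pose let the fingers close, or fill a call up. It gives the time, the measured TCP pose, the force and the opening at its end, in the units of the state.
- r.read_state(): the state, without advancing time (a new reading comes with each control period).
- vision.read_camera(name): name is "side" or "top"; returns the picture (480x640x3 uint8, red, green, blue); there is no depth.
- vision.calibration(name): a dict with "camera_matrix" (3x3 intrinsics, pixels), "xyz" and "attitude" of the camera in the world. Camera axes: x right, y up, looking along -z (the intrinsics and any distortion apply to the point x, -y, -z); pixel columns grow to the right and rows downward; lengths in m; the calibration is good to about 2 mm. A picture is of the moment at which its call begins. calibration takes no time and is no camera call.
- finish_job(): hands the job in, once; it reports no verdict.
The state is a dict: "time_s": time; "joint_positions": joint angles; "qvel": joint speeds; "joint_efforts": joint torques, N m; "eef_pos": TCP position; "eef_rot": TCP orientation; "wrist_force": force on the tool from outside, world axes, zero at the start; "wrist_torque": the same for the moment, N m; "gripper_width": finger opening in m.
Only numpy, scipy, OpenCV 4.12 (cv2) and the standard library are available. Lean on these libraries where they do the work, as an engineer would, in place of code of your own. Each camera call takes 0.05 s, during which the arm holds its last target.

## Working session

There is one attempt and no reset: what is moved stays moved. The work goes in short steps, Python scripts to look and compute and a tool call to move; the robot and the scene stay as the last step left them, time stands still between calls to the robot, and variables do not carry over. Pictures are saved under pics/ and viewed, and the job is handed in when it is done.

Besides the shell and the picture viewer there is one more tool, called as name(argument=value, ...), one argument or row to a line, values as JSON. servo_tool: Moves the arm, as the interface text tells. Its arguments: {"type":"object","properties":{"delta_pos":{"type":"array","items":{"type":"array","items":{"type":"number"}}},"rot":{"type":"array","items":{"type":"array","items":{"type":"number"}}},"fingers":{"type":"number"},"squeeze":{"type":"number"}},"required":["delta_pos","rot"]}

```bash
ls; mkdir -p pics; python3 - <<'E'
from station import r, vision
import cv2
for n in ("side","top"):
    im=vision.read_camera(n); cv2.imwrite(f"pics/{n}0.png",im[:,:,::-1]); print(n,vision.calibration(n))
print(r.read_state())
E
```

```text
pics
side {'camera_matrix': array([[515.77739502,   0.        , 316.45703798],
       [  0.        , 515.77739502, 238.10123993],
       [  0.        ,   0.        ,   1.        ]]), 'xyz': array([0.3879705 , 0.99204522, 0.91608699]), 'attitude': array([  53.00028749,    0.73910977, -170.08881361])}
top {'camera_matrix': array([[511.09949718,   0.        , 316.88246531],
       [  0.        , 511.09949718, 245.4154512 ],
       [  0.        ,   0.        ,   1.        ]]), 'xyz': array([ 0.38746956, -0.03730958,  1.49894582]), 'attitude': array([  7.81321436,  -0.675244  , -89.2628786 ])}
{'time_s': 0.1, 'joint_positions': array([-7.82890929e+01,  7.51250313e+00,  8.53227431e+01,  8.72190513e-04,
        8.72625689e+01, -4.89111650e+00]), 'qvel': array([-0.01788655, -0.076633  , -0.16434801,  0.03552037,  0.1114451 ,
        0.04344627]), 'joint_efforts': array([ 1.17594151e-03, -5.70951784e+01, -5.01942337e+01, -1.31673723e-04,
        8.20600282e-03,  8.73986323e-06]), 'eef_pos': array([ 0.17137786, -0.57448301,  0.23033423]), 'eef_rot': array([-1.79902615e+02, -9.20790912e-03,  1.66019734e+01]), 'wrist_force': array([-0.39267156, -0.77507928, -0.03528657]), 'wrist_torque': array([-0.08597066,  0.03351913, -0.01460588]), 'gripper_width': 0.0850655798899286}
```

View pics/side0.png

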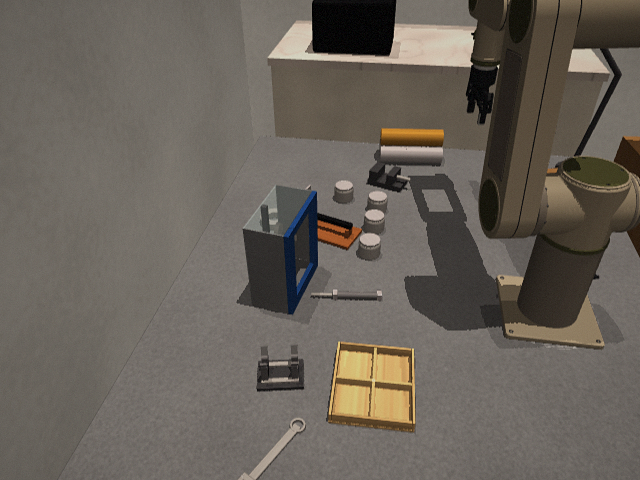

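View pics/top0.png

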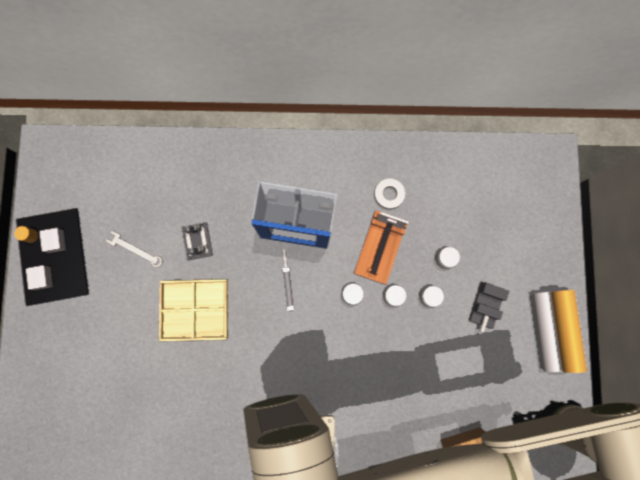

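Four tins in the top view: (447,257), (352,294), (395,295) and (432,296). The tool lies in front of the cabinet at (288,280), and the clip is at (197,241). I'll zoom in to measure.

```bash
cat > h.py <<'E'
import numpy as np, cv2
from scipy.spatial.transform import Rotation as R
from station import r, vision
def cal(n):
    c=vision.calibration(n); return c['camera_matrix'],np.array(c['xyz']),R.from_euler('xyz',c['attitude'],degrees=True).as_matrix()
def proj(n,P):
    K,t,M=cal(n); P=np.atleast_2d(P); c=(P-t)@M; c=c*[1,-1,-1]; p=c@K.T; return p[:,:2]/p[:,2:]
def back(n,uv,z):
    K,t,M=cal(n); uv=np.atleast_2d(uv).astype(float); d=np.c_[uv,np.ones(len(uv))]@np.linalg.inv(K).T
    d=(d*[1,-1,-1])@M.T; return t+d*((z-t[2])/d[:,2])[:,None]
def crop(im,x0,y0,x1,y1,f,name):
    c=cv2.resize(im[y0:y1,x0:x1],None,fx=f,fy=f,interpolation=cv2.INTER_CUBIC)
    for u in range((x0+9)//10*10,x1,10):
        cv2.putText(c,str(u),((u-x0)*f,8),0,.3,(255,255,0),1); cv2.line(c,((u-x0)*f,10),((u-x0)*f,14),(255,255,0),1)
    for v in range((y0+9)//10*10,y1,10):
        cv2.putText(c,str(v),(0,(v-y0)*f),0,.3,(255,255,0),1); cv2.line(c,(20,(v-y0)*f),(24,(v-y0)*f),(255,255,0),1)
    cv2.imwrite('pics/'+name,c)
E
python3 - <<'E'
from h import *
im=cv2.imread('pics/top0.png')
crop(im,240,175,420,310,4,'t_a.png')
crop(im,90,215,240,350,4,'t_b.png')
E
```

```text
(no output)
```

View pics/t_a.png

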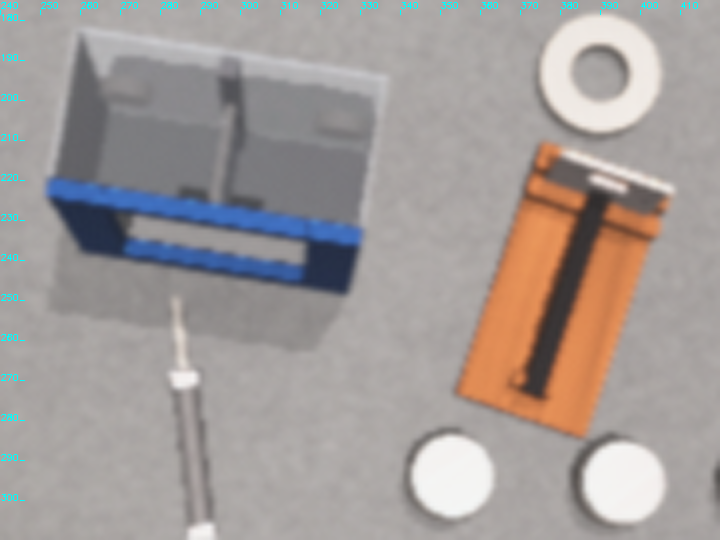

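View pics/t_b.png

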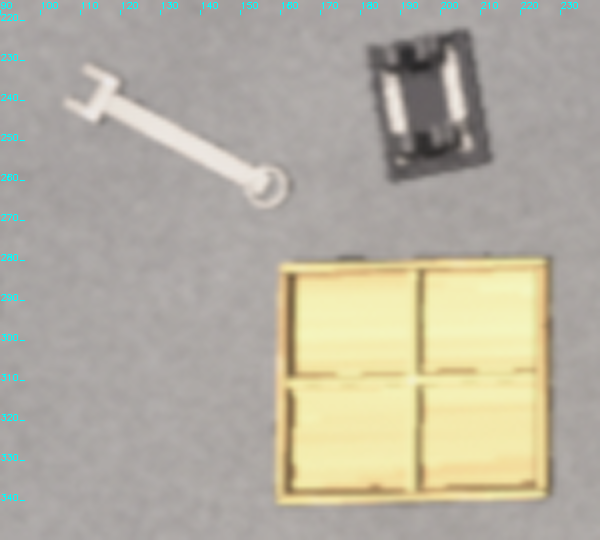

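```bash
cat > fit.py <<'E'
from h import *
from scipy.optimize import minimize
def box(x0,x1,y0,y1,z0,z1): return np.array([[x,y,z] for x in(x0,x1) for y in(y0,y1) for z in(z0,z1)],float)
def cyl(rad,z0,z1,cx=0,cy=0): 
    a=np.linspace(0,2*np.pi,48,endpoint=False); return np.vstack([np.c_[cx+rad*np.cos(a),cy+rad*np.sin(a),0*a+z] for z in(z0,z1)])
def pose(P,p):
    c,s=np.cos(p[2]),np.sin(p[2]); return np.c_[p[0]+c*P[:,0]-s*P[:,1],p[1]+s*P[:,0]+c*P[:,1],P[:,2]]
S=8
def sil(n,parts,p,roi):
    x0,y0,x1,y1=roi; m=np.zeros(((y1-y0)*S//2,(x1-x0)*S//2),np.uint8)
    for P in parts:
        uv=(proj(n,pose(P,p))-[x0,y0]+.5)*(S//2)-.5
        h=cv2.convexHull(uv.astype(np.float32))
        cv2.fillConvexPoly(m,np.round(h*16).astype(np.int32),255,shift=4)
    return cv2.resize(m,(x1-x0,y1-y0),interpolation=cv2.INTER_AREA)/255.
def fit(obs,parts,p0,yaw=True):
    # obs list of (cam, softmask full image, roi)
    def f(q):
        p=np.r_[q[:2]/100,q[2]/5 if yaw else 0]
        return sum(((sil(n,parts,p,R_)-m[R_[1]:R_[3],R_[0]:R_[2]])**2).sum() for n,m,R_ in obs)
    q0=np.r_[np.array(p0[:2])*100,(p0[2]*5)]
    best=None
    for st in (1.,.3,.1):
        sim=np.vstack([q0]+[q0+st*e for e in np.eye(3)[:3 if yaw else 2]])
        if not yaw: sim=sim[:, :2]; 
        rr=minimize(lambda q:f(np.r_[q,0] if len(q)==2 else q),sim[0],method='Nelder-Mead',options=dict(initial_simplex=sim,xatol=.003,fatol=.01))
        q0=np.r_[rr.x,0][:3]
    return np.r_[q0[:2]/100,q0[2]/5],rr.fun
frame=[box(0,.012,-.1,-.065,0,.24),box(0,.012,.065,.1,0,.24),box(0,.012,-.1,.1,0,.035),box(0,.012,-.1,.1,.218,.24)]
crate=[box(-.085,.085,-.095,.095,0,.03)]
tin=[cyl(.031,0,.052)]
tool=[box(-.05,.05,-.009,.009,.0005,.0185),box(.038,.05,-.0095,.0095,0,.019),box(-.05,-.038,-.0095,.0095,0,.019),box(.05,.105,-.004,.004,.0055,.0135)]
cradle=[box(-.1,.1,-.05,.05,0,.012)]
E
python3 - <<'E'
from fit import *
I={n:cv2.imread(f'pics/{n}0.png').astype(int) for n in('top','side')}
B={n:np.clip((I[n][:,:,0]-I[n][:,:,2]-25)/40.,0,1) for n in I}
for n in I: print(n,(I[n][225,300] if n=='top' else I[n][290,293]))
o_t=('top',B['top'],(240,205,340,260)); o_s=('side',B['side'],(280,180,330,320))
for o in ([o_t],[o_s],[o_t,o_s]): print('frame',fit(o,frame,[.57,.06,-.1]))
W={n:np.clip((I[n][:,:,2]-I[n][:,:,0]-25)/40.,0,1) for n in I}
o_t=('top',W['top'],(145,265,240,355)); o_s=('side',W['side'],(320,330,425,440))
for o in ([o_t],[o_s],[o_t,o_s]): print('crate',fit(o,crate,[.35,.33,0]))
for uv in [(447,257),(352,294),(395,295),(432,296)]:
    g=I['top'].min(2); m=np.clip((g-140)/60.,0,1)
    p0=back('top',uv,.05)[0]
    a=[]
    roi=(uv[0]-20,uv[1]-20,uv[0]+20,uv[1]+20)
    # top face only by circle
    c=fit([('top',m,roi)],[cyl(.031,.05,.052)],[p0[0],p0[1],0],False)
    print('tin',c,proj('side',[[c[0][0],c[0][1],.052]]))
E
```

```text
top [86 79 78]
side [45 24  5]
frame (array([ 0.57817717,  0.06280411, -0.17575052]), np.float64(1158.3025446943484))
frame (array([ 0.72054057, -0.70444517,  0.20699945]), np.float64(497.01125))Traceback (most recent call last):
  File "<stdin>", line 6, in <module>
  File "fit.py", line 26, in fit
    rr=minimize(lambda q:f(np.r_[q,0] if len(q)==2 else q),sim[0],method='Nelder-Mead',options=dict(initial_simplex=sim,xatol=.003,fatol=.01))
    res = _minimize_neldermead(fun, x0, args, callback, bounds=bounds,
                               **options)
    fxr = func(xr)
    fx = function(np.copy(x), *(wrapper_args + args))
  File "fit.py", line 26, in <lambda>
    rr=minimize(lambda q:f(np.r_[q,0] if len(q)==2 else q),sim[0],method='Nelder-Mead',options=dict(initial_simplex=sim,xatol=.003,fatol=.01))
                         ~^^^^^^^^^^^^^^^^^^^^^^^^^^^^^^^^
  File "fit.py", line 20, in f
    return sum(((sil(n,parts,p,R_)-m[R_[1]:R_[3],R_[0]:R_[2]])**2).sum() for n,m,R_ in obs)
  File "fit.py", line 20, in <genexpr>
    return sum(((sil(n,parts,p,R_)-m[R_[1]:R_[3],R_[0]:R_[2]])**2).sum() for n,m,R_ in obs)
                 ~~~^^^^^^^^^^^^^^
  File "fit.py", line 12, in sil
    uv=(proj(n,pose(P,p))-[x0,y0]+.5)*(S//2)-.5
        ~~~~^^^^^^^^^^^^^
  File "h.py", line 7, in proj
    K,t,M=cal(n); P=np.atleast_2d(P); c=(P-t)@M; c=c*[1,-1,-1]; p=c@K.T; return p[:,:2]/p[:,2:]
          ~~~^^^
  File "h.py", line 5, in cal
    c=vision.calibration(n); return c['camera_matrix'],np.array(c['xyz']),R.from_euler('xyz',c['attitude'],degrees=True).as_matrix()
ValueError: time passes only in moves, steps and waits
```

```bash
python3 - <<'E'
import numpy as np
from station import vision
import json
d={}
for n in('top','side'):
    c=vision.calibration(n); d[n]={k:np.array(v).tolist() for k,v in c.items()}
json.dump(d,open('cal.json','w'))
E
sed -i 's/^from station.*/import json, functools\nCAL=json.load(open("\.\/cal.json"))/; s/^def cal(n):/@functools.lru_cache\ndef cal(n):/; s/c=vision.calibration(n); return c\[.camera_matrix.\]/c=CAL[n]; return np.array(c["camera_matrix"])/' h.py
cat > m1.py <<'E'
from fit import *
I={n:cv2.imread(f'pics/{n}0.png').astype(int) for n in('top','side')}
B={n:((I[n][:,:,0]>1.5*I[n][:,:,2]+12)).astype(float) for n in I}
for n in B: cv2.imwrite(f'pics/B{n}.png',(B[n]*255).astype(np.uint8)[150:350,200:360])
print(proj('side',[[.578,.063,0],[.578,.063,.24],[0,0,0],[.17,-.575,.23]]),proj('top',[[.578,.063,0],[.578,.063,.24],[0,0,0],[.17,-.575,.23]]))
o_t=('top',B['top'],(240,205,340,260)); o_s=('side',B['side'],(280,180,330,320))
for o in ([o_t],[o_s],[o_t,o_s]): print('frame',fit(o,frame,[.57,.06,-.1]))
W={n:np.clip((I[n][:,:,2]-I[n][:,:,0]-25)/40.,0,1) for n in I}
o_t=('top',W['top'],(145,265,240,355)); o_s=('side',W['side'],(320,330,425,440))
for o in ([o_t],[o_s],[o_t,o_s]): print('crate',fit(o,crate,[.35,.33,0]))
for uv in [(447,257),(352,294),(395,295),(432,296)]:
    g=I['top'].min(2); m=np.clip((g-140)/60.,0,1)
    p0=back('top',uv,.05)[0]
    roi=(uv[0]-20,uv[1]-20,uv[0]+20,uv[1]+20)
    c=fit([('top',m,roi)],[cyl(.031,.05,.052)],[p0[0],p0[1],0],False)
    print('tin',c,proj('side',[[c[0][0],c[0][1],.052]]))
E
python3 m1.py
```

```text
[[310.36092415 301.71843661]
 [308.23287578 224.69180174]
 [545.05823115 310.13395027]
 [474.28144442 121.78844709]] [[277.78196678 250.01149451]
 [271.61048453 237.76286306]
 [295.48179126 454.96847063]
 [532.40311068 409.43728543]]
frame (array([ 0.57859002,  0.05791391, -0.19987355]), np.float64(1241.8582545174934))
frame (array([ 0.5985674 , -0.13091886,  0.14277357]), np.float64(1415.5695963091118))
frame (array([0.56399073, 0.05835488, 0.21680324]), np.float64(3195.93138023837))
crate (array([0.40014952, 0.30059156, 0.03685976]), np.float64(32.81927816224529))
crate (array([0.4000045 , 0.29765308, 0.03993874]), np.float64(302.06604503075744))
crate (array([0.40005267, 0.29919524, 0.03736928]), np.float64(376.4589794790465))
tin (array([ 0.56011551, -0.43386193,  0.        ]), np.float64(158.60135909265668)) [[343.40813055 184.22682524]]
tin (array([ 0.45008875, -0.15748972,  0.        ]), np.float64(181.52308054594388)) [[369.69976064 238.35885227]]
tin (array([ 0.44816614, -0.2787342 ,  0.        ]), np.float64(133.08430507497116)) [[374.07793314 214.04891907]]
tin (array([ 0.44685463, -0.38486518,  0.        ]), np.float64(159.96951076509038)) [[377.36722384 195.11317274]]
```

```bash
cat > m2.py <<'E'
from fit import *
I={n:cv2.imread(f'pics/{n}0.png').astype(int) for n in('top','side')}
B={n:((I[n][:,:,0]>1.5*I[n][:,:,2]+12)).astype(float) for n in I}
print(back('top',[(291,226)],.24),back('top',[(252,222),(330,234)],.24))
o_t=('top',B['top'],(240,205,340,260)); o_s=('side',B['side'],(280,180,330,320))
for o in ([o_t],[o_s],[o_t,o_s]):
  for y in(.02,.04): 
    f=fit(o,frame,[.57,y,-.15]); print('frame',f)
p=f[0]
for n,roi in(('top',(240,175,340,275)),('side',(240,170,340,320))):
    s=sil(n,frame,p,roi); im=I[n][roi[1]:roi[3],roi[0]:roi[2]].astype(np.uint8); m=(B[n][roi[1]:roi[3],roi[0]:roi[2]]*255).astype(np.uint8)
    e=cv2.resize(im,None,fx=4,fy=4,interpolation=cv2.INTER_CUBIC); se=cv2.resize((s*255).astype(np.uint8),None,fx=4,fy=4)
    c,_=cv2.findContours((se>127).astype(np.uint8),cv2.RETR_LIST,cv2.CHAIN_APPROX_NONE); cv2.drawContours(e,c,-1,(0,255,0),1)
    cv2.imwrite(f'pics/ov_{n}.png',np.hstack([e,cv2.cvtColor(cv2.resize(m,None,fx=4,fy=4),cv2.COLOR_GRAY2BGR)]))
E
python3 m2.py
```

```text
[[0.60842155 0.01535803 0.24      ]] [[ 0.6171048   0.1129329   0.24      ]
 [ 0.58962665 -0.08227909  0.24      ]]
frame (array([ 0.5718172 ,  0.020098  , -0.17548454]), np.float64(1184.482306805075))
frame (array([ 0.59966078,  0.0157809 , -0.15106178]), np.float64(242.52309111880044))
frame (array([ 0.59806253, -0.12818661,  0.14302262]), np.float64(1415.8372933487121))
frame (array([ 0.59859032, -0.13091348,  0.14320361]), np.float64(1415.2063975394078))
frame (array([0.57375982, 0.01213748, 0.21879085]), np.float64(2948.670280661284))
frame (array([0.57419776, 0.00848266, 0.22293232]), np.float64(2943.919200307574))
```

```bash
sed -i 's/\[.57,y,-.15\]/[.60,y-.01,-.15]/' m2.py; python3 m2.py
```

```text
[[0.60842155 0.01535803 0.24      ]] [[ 0.6171048   0.1129329   0.24      ]
 [ 0.58962665 -0.08227909  0.24      ]]
frame (array([ 0.60028446,  0.01759911, -0.14967918]), np.float64(243.75184928873512))
frame (array([ 0.60042544,  0.0183911 , -0.15235632]), np.float64(241.86362168396772))
frame (array([ 0.59933594,  0.01531813, -0.14042239]), np.float64(126.59235678585159))
frame (array([ 0.59948148,  0.01530509, -0.14059166]), np.float64(125.07477124183006))
frame (array([ 0.59938383,  0.01534632, -0.14039957]), np.float64(375.4476278354479))
frame (array([ 0.59941556,  0.01534887, -0.14047218]), np.float64(374.9879738562091))
```

View pics/ov_top.png

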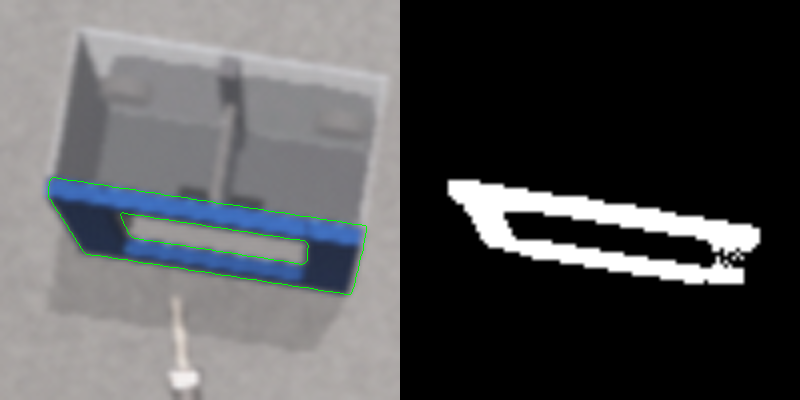

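View pics/ov_side.png

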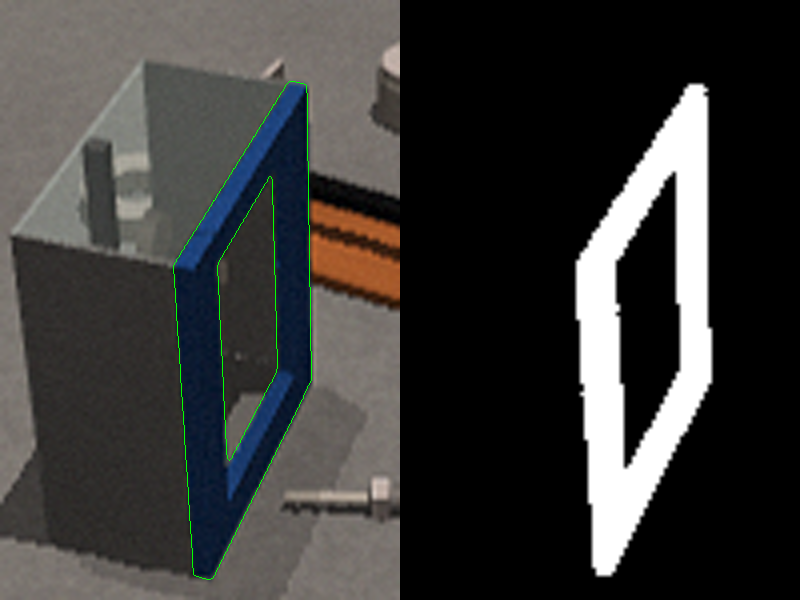

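```bash
cat > m3.py <<'E'
from fit import *
I={n:cv2.imread(f'pics/{n}0.png').astype(int) for n in('top','side')}
def ov(n,parts,p,roi,f,name):
    s=sil(n,parts,p,roi); im=I[n][roi[1]:roi[3],roi[0]:roi[2]].astype(np.uint8)
    e=cv2.resize(im,None,fx=f,fy=f,interpolation=cv2.INTER_CUBIC); se=cv2.resize((s*255).astype(np.uint8),None,fx=f,fy=f)
    c,_=cv2.findContours((se>127).astype(np.uint8),cv2.RETR_LIST,cv2.CHAIN_APPROX_NONE); cv2.drawContours(e,c,-1,(0,255,0),1); cv2.imwrite('pics/'+name,e); return e
# clip
D={n:np.clip((115-I[n].max(2))/30.,0,1) for n in I}
for n,roi in(('top',(175,215,220,270)),('side',(250,340,310,395))):
    m=(I[n].max(2)<(95 if n=='top' else 75))|(I[n].min(2)>165 if n=='top' else I[n].min(2)>130)
    m=cv2.morphologyEx(m.astype(np.uint8),cv2.MORPH_CLOSE,np.ones((5,5)))
    cv2.imwrite(f'pics/mc_{n}.png',cv2.resize(m[roi[1]:roi[3],roi[0]:roi[2]]*255,None,fx=5,fy=5))
    D[n]=m.astype(float)
jaws=[box(x-.007,x+.007,-.019,.019,.0,.05) for x in(-.032,.032)]
clip=[box(-.05,.05,-.0375,.0375,0,.01)]+jaws
p0=back('top',[(197,241)],.01)[0]
ot=('top',D['top'],(175,228,220,270)); os=('side',D['side'],(250,362,310,395))
for o in([ot],[os],[ot,os]): f=fit(o,clip,[p0[0],p0[1],.17]); print('clip',f)
a=[ov('top',clip,f[0],(165,215,230,275),6,'c1.png'),ov('side',clip,f[0],(245,338,310,398),6,'c2.png')]
cv2.imwrite('pics/clip.png',np.hstack(a))
# handle of gauge: black
H=(I['top'].max(2)<75).astype(float)
hand=[box(-.1575,-.0025,-.008,.008,.040,.056)]
a=back('top',[(388,224),(374,272)],.056); print('handle ends',a); d=a[0]-a[1]; y=np.arctan2(d[1],d[0])
f=fit([('top',H,(365,226,395,280))],hand,[a[0][0],a[0][1],y]); print('gauge',f)
cr=[box(-.1,.1,-.05,.05,0,.012)]
g=f[0]
plate=[box(-.0025,.0025,-.04,.04,.012,.122)]
e1=ov('top',hand+plate,g,(345,200,425,290),5,'g1.png')
P=g.copy()
# tool
q=back('top',[(286,269.75),(290.25,307.75)],.019); d=q[0]-q[1]; print('tool',q.mean(0),np.linalg.norm(d),np.arctan2(d[1],d[0]))
E
python3 m3.py
```

```text
clip (array([ 0.63184176,  0.34271286, -0.8924929 ]), np.float64(401.59606305267204))
clip (array([0.60087237, 0.29977384, 0.21231414]), np.float64(7.712618223760092))
clip (array([0.60108724, 0.29990193, 0.20973242]), np.float64(621.8530565167243))
handle ends [[ 0.65069857 -0.25514947  0.056     ]
 [ 0.51200299 -0.21457735  0.056     ]]
gauge (array([ 0.66254603, -0.26102612, -0.3141987 ]), np.float64(79.56570549788543))
tool [0.46354929 0.02930578 0.019     ] 0.11025244862626384 0.13197849459256294
```

View pics/clip.png

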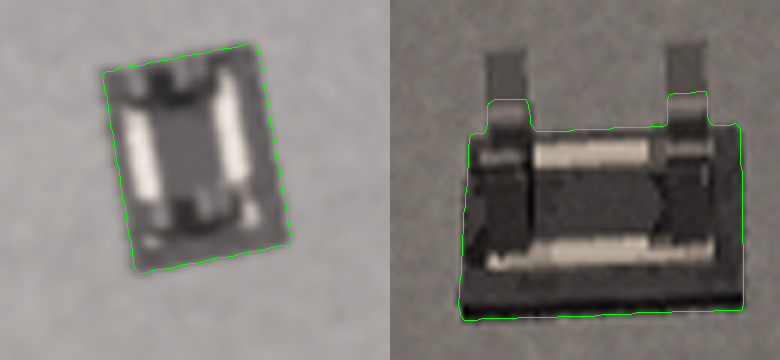

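View pics/g1.png

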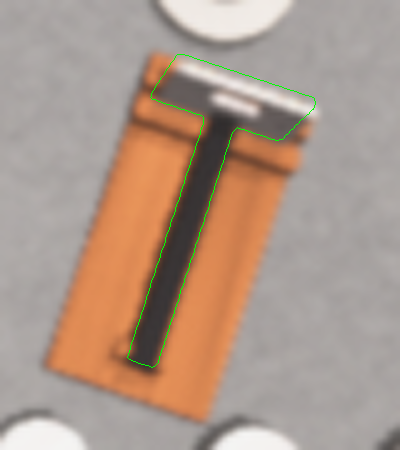

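```bash
cat > m4.py <<'E'
from m3 import *
print('----')
O=((I['top'][:,:,2]>1.35*I['top'][:,:,0]+10)|(I['top'].max(2)<80)).astype(float)
for R_ in ((345,228,420,290),(345,240,420,290)):
  pr=None
  m=O.copy(); 
  f=fit([('top',m,R_)],[box(-.16,.04,-.05,.05,0,.012)],[.65,-.26,-.34]); print('cradle base',f)
  f=fit([('top',m,R_)],[box(-.16,.04,-.05,.05,0,.012)],[.65,-.265,-.32]); print('cradle base',f)
for thr in(60,75,90):
  H=(I['top'].max(2)<thr).astype(float)
  for R_ in((365,230,395,280),(365,234,395,268)):
    print('gauge',fit([('top',H,R_)],hand,[.66,-.26,-.33])) 
g=[.66,-.262,-.34]
for k,(g) in enumerate(([.662,-.261,-.335],)):
  ov('top',hand+plate,g,(345,200,425,290),7,'g2.png')
# per-row centroid of handle at z=.056
pts=[]
for v in range(230,268):
    w=np.clip(110-I['top'][v,365:396].max(1),0,60); 
    if w.sum()>0: pts.append((365+(w*np.arange(31)).sum()/w.sum(),v))
w=back('top',pts,.056); print(np.polyfit(w[:,0],w[:,1],1), np.polyfit(w[:,0],w[:,1],1)[0]); k=np.polyfit(w[:,0],w[:,1],1); print(np.polyval(k,[.52,.6,.66]),np.abs(np.polyval(k,w[:,0])-w[:,1]).max())
t=[]
for u in range(382,408):
    col=I['top'][205:228,u].min(1); v=205+np.argmax(col); t.append((u,v))
w=back('top',t,.122); k=np.polyfit(w[:,1],w[:,0],1); print('plate top',k, np.arctan(-k[0]))
E
python3 m4.py
```

```text
clip (array([ 0.63184176,  0.34271286, -0.8924929 ]), np.float64(401.59606305267204))
clip (array([0.60087237, 0.29977384, 0.21231414]), np.float64(7.712618223760092))
clip (array([0.60108724, 0.29990193, 0.20973242]), np.float64(621.8530565167243))
handle ends [[ 0.65069857 -0.25514947  0.056     ]
 [ 0.51200299 -0.21457735  0.056     ]]
gauge (array([ 0.66254603, -0.26102612, -0.3141987 ]), np.float64(79.56570549788543))
tool [0.46354929 0.02930578 0.019     ] 0.11025244862626384 0.13197849459256294
----
cradle base (array([ 0.64876094, -0.2590924 , -0.32828958]), np.float64(21.065836216839678))
cradle base (array([ 0.64866894, -0.25908839, -0.32823616]), np.float64(20.869957708573626))
cradle base (array([ 0.64870575, -0.25865458, -0.32336015]), np.float64(15.575670895809305))
cradle base (array([ 0.64891293, -0.25893941, -0.32630853]), np.float64(15.497916186082275))
gauge (array([ 0.77154267, -0.28977049, -0.28150604]), np.float64(110.31154171472511))
gauge (array([ 0.66474187, -0.25895257, -0.26945349]), np.float64(114.20292195309496))
gauge (array([ 0.66265816, -0.26118134, -0.33229303]), np.float64(72.94606689734718))
gauge (array([ 0.66382765, -0.25885537, -0.29916696]), np.float64(55.61484044598232))
gauge (array([ 0.6603098 , -0.26146879, -0.32881833]), np.float64(41.50709727028066))
gauge (array([ 0.66493184, -0.26160739, -0.3227187 ]), np.float64(31.558662053056523))
[-0.34449839 -0.03343321] -0.3444983941531914
[-0.21257237 -0.24013224 -0.26080215] 0.0012174349103643012
plate top [0.73930932 0.86720088] -0.6366238893860781
```

View pics/g2.png

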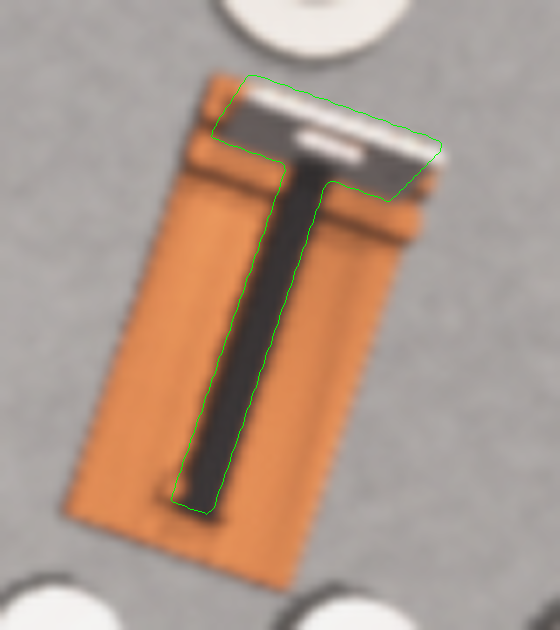

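```bash
cat > plan.py <<'E'
import numpy as np, json, sys
from scipy.spatial.transform import Rotation as R
from station import r
def st():
    return r.read_state()
def plan(vias,ends=None,s=None):
    """vias: list of (x,y,z,yawdeg,nrows). prints rows relative to measured pose"""
    s=s or st(); p0=np.array(s['eef_pos']); M=R.from_euler('xyz',s['eef_rot'],degrees=True)
    yaw0=M.as_euler('xyz',degrees=True)[2]
    cur=np.r_[p0,yaw0]; dp=[];ro=[]
    for *v,n in vias:
        v=np.array(v,float); d=v-cur; d[3]=(d[3]+180)%360-180
        for k in range(1,n+1):
            q=cur+d*k/n
            dp.append(M.inv().apply(q[:3]-p0)*100); 
            ro.append((M.inv()*R.from_euler('xyz',[180,0,q[3]],degrees=True)).as_rotvec())
        cur=cur+d
    print('t',s['time_s'],'pos',np.round(p0,4),'rot',np.round(s['eef_rot'],2),'w',round(s['gripper_width'],4),'F',np.round(s['wrist_force'],1),'j6',round(s['joint_positions'][5],1))
    print('"delta_pos"',json.dumps(np.round(dp,2).tolist())); print('"rot"',json.dumps(np.round(ro,3).tolist()),len(dp))
E
cat > m5.py <<'E'
from fit import *
I={n:cv2.imread(f'pics/{n}0.png') for n in('top','side')}
c=np.array([.601,.300]);a=.21
# strips px: top crop c1 scale 6 roi(165,215); side roi(245,338)
T=np.array([[142,152],[232,125]])/6+[165,215]; 
Sd=np.array([[592,250-0],[592,153]])/6.  # placeholders
Sd=np.array([[600-390,250],[592-390,153]])/6+[245,338]
for z in(.01,.02,.03,.04,.05,.06,.073):
    t=back('top',T,z)[:,:2]-c; s=back('side',Sd,z)[:,:2]-c
    Rm=np.array([[np.cos(a),np.sin(a)],[-np.sin(a),np.cos(a)]])
    print(z,'top y',(t@Rm.T)[:,1].round(4),'side y',(s@Rm.T)[:,1].round(4))
crop(I['side'],300,280,390,310,8,'tool_s.png'); crop(I['top'],270,240,310,320,7,'tool_t.png')
print(back('top',[(380,212.1),(408.6,222.1)],.122))
E
python3 m5.py
```

```text
0.01 top y [ 0.0237 -0.0216] side y [ 0.0185 -0.0253]
0.02 top y [ 0.0217 -0.0234] side y [ 0.0262 -0.017 ]
0.03 top y [ 0.0196 -0.0251] side y [ 0.034  -0.0088]
0.04 top y [ 0.0175 -0.0269] side y [ 0.0417 -0.0005]
0.05 top y [ 0.0154 -0.0287] side y [0.0495 0.0077]
0.06 top y [ 0.0133 -0.0304] side y [0.0573 0.0159]
0.073 top y [ 0.0106 -0.0328] side y [0.0673 0.0266]
[[ 0.6715353  -0.22336658  0.122     ]
 [ 0.6447979  -0.30180597  0.122     ]]
```

View pics/tool_s.png

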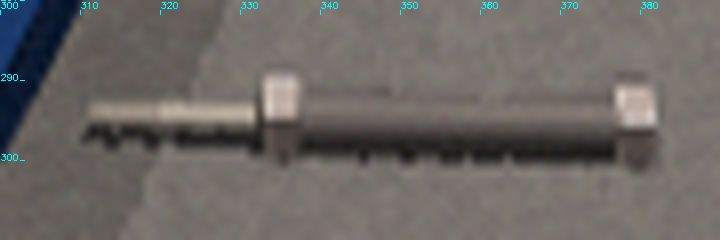

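View pics/tool_t.png

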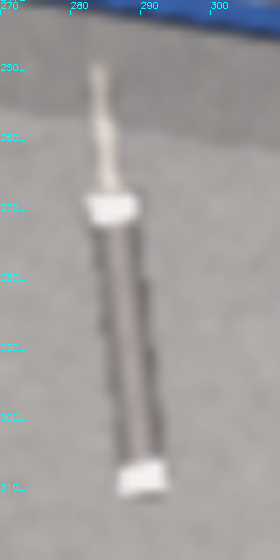

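```bash
python3 - <<'E'
from fit import *
t=back('top',[(285.8,269.5),(290,307.8)],.019); s=back('side',[(335,290.8),(379,291.8)],.019)
for q in(t,s):
    d=q[0]-q[1]; print(q.mean(0),np.hypot(*d[:2]),np.arctan2(d[1],d[0]))
from plan import *
plan([(.30,-.30,.25,10,5),(.45,.02,.20,8,5)])
E
```

```text
[0.46383299 0.02996092 0.019     ] 0.11110067159497725 0.12987891483205147
[0.4640806  0.02630857 0.019     ] 0.11143355717478466 0.12579675112530078
t 0.1 pos [ 0.1714 -0.5745  0.2303] rot [-1.799e+02 -1.000e-02  1.660e+01] w 0.0851 F [-0.4 -0.8 -0. ] j6 -4.9
"delta_pos" [[4.03, -4.53, -0.38], [8.07, -9.05, -0.77], [12.1, -13.58, -1.15], [16.14, -18.11, -1.54], [20.17, -22.63, -1.92], [24.87, -27.91, -0.92], [29.58, -33.18, 0.09], [34.28, -38.46, 1.1], [38.98, -43.73, 2.11], [43.69, -49.0, 3.12]]
"rot" [[-0.002, -0.0, 0.023], [-0.002, -0.0, 0.046], [-0.002, -0.0, 0.069], [-0.002, -0.0, 0.092], [-0.002, -0.0, 0.115], [-0.002, -0.0, 0.122], [-0.002, -0.0, 0.129], [-0.002, -0.0, 0.136], [-0.002, -0.0, 0.143], [-0.002, -0.0, 0.15]] 10
```

servo_tool(
  delta_pos=[
    [3.0,-3.4,-0.4],
    [7.0,-8.0,-0.8],
    [12.0,-13.4,-1.1],
    [16.1,-18.0,-1.5],
    [20.2,-22.6,-1.9],
    [24.5,-27.5,-0.9],
    [28.8,-32.4,0.1],
    [33.0,-37.3,1.1],
    [37.5,-42.2,2.1],
    [41.5,-46.8,2.6],
  ],
  rot=[
    [0,0,0.02],
    [0,0,0.04],
    [0,0,0.06],
    [0,0,0.08],
    [0,0,0.1],
    [0,0,0.12],
    [0,0,0.13],
    [0,0,0.14],
    [0,0,0.15],
    [0,0,0.15],
  ],
  fingers=-0.2,
  squeeze=60,
)

```text
time_s: 1.35
eef_pos: [0.4262, -0.0263, 0.207]
eef_rot: [180.0, 0.0, 8.0]
wrist_force: [0.2, -0.2, -0.9]
gripper_width: 0.051
```

```bash
python3 - <<'E'
from plan import *
plan([(.464,.028,.06,7.3,4),(.464,.028,.004,7.3,4),(.464,.028,.004,7.3,2)])
E
```

```text
t 1.35 pos [ 0.4262 -0.0263  0.207 ] rot [179.99   0.     8.  ] w 0.051 F [ 0.2 -0.2 -0.9] j6 71.6
"delta_pos" [[1.12, -1.21, 3.68], [2.25, -2.42, 7.35], [3.37, -3.64, 11.03], [4.49, -4.85, 14.7], [4.49, -4.85, 16.1], [4.49, -4.85, 17.5], [4.49, -4.85, 18.9], [4.49, -4.85, 20.3], [4.49, -4.85, 20.3], [4.49, -4.85, 20.3]]
"rot" [[0.0, 0.0, 0.003], [0.0, 0.0, 0.006], [0.0, 0.0, 0.009], [0.0, 0.0, 0.012], [0.0, 0.0, 0.012], [0.0, 0.0, 0.012], [0.0, 0.0, 0.012], [0.0, 0.0, 0.012], [0.0, 0.0, 0.012], [0.0, 0.0, 0.012]] 10
```

servo_tool(
  delta_pos=[
    [1.1,-1.2,2.0],
    [2.3,-2.4,5.0],
    [3.4,-3.6,9.0],
    [4.5,-4.85,13.0],
    [4.5,-4.85,15.5],
    [4.5,-4.85,17.5],
    [4.5,-4.85,19.0],
    [4.5,-4.85,20.2],
    [4.5,-4.85,20.2],
    [4.5,-4.85,20.2],
  ],
  rot=[
    [0,0,0.003],
    [0,0,0.006],
    [0,0,0.01],
    [0,0,0.012],
    [0,0,0.012],
    [0,0,0.012],
    [0,0,0.012],
    [0,0,0.012],
    [0,0,0.012],
    [0,0,0.012],
  ],
)

```text
time_s: 2.6
eef_pos: [0.4645, 0.0259, 0.0062]
eef_rot: [180.0, -0.1, 7.3]
wrist_force: [-0.1, -0.4, 0.4]
gripper_width: 0.0511
```

servo_tool(
  delta_pos=[
    [0,0,0],
    [0,0,0],
    [0,0,0],
    [0,0,0],
    [0,0,0],
    [0,0,0],
    [0,0,0],
    [0,0,0],
    [0,0,0],
    [0,0,0],
  ],
  rot=[
    [0,0,0],
    [0,0,0],
    [0,0,0],
    [0,0,0],
    [0,0,0],
    [0,0,0],
    [0,0,0],
    [0,0,0],
    [0,0,0],
    [0,0,0],
  ],
  fingers=1,
  squeeze=80,
)

```text
time_s: 3.85
eef_pos: [0.4645, 0.026, 0.0066]
eef_rot: [180.0, -0.1, 7.3]
wrist_force: [-3.0, 0.0, 7.1]
gripper_width: 0.015
```

```bash
cat > snap.py <<'E'
import sys
from station import vision
import cv2
for n in ("side","top"):
    cv2.imwrite(f"pics/{n}_{sys.argv[1]}.png",vision.read_camera(n)[:,:,::-1])
E
python3 snap.py a; python3 - <<'E'
from h import *
a=cv2.imread('pics/side_a.png');b=cv2.imread('pics/top_a.png')
crop(a,290,220,390,310,6,'x1.png')
from plan import *
plan([(.464,.028,.12,7.3,3),(.601,.300,.16,12,7)])
E
```

```text
t 3.95 pos [0.4645 0.026  0.0066] rot [ 1.7999e+02 -7.0000e-02  7.3300e+00] w 0.0148 F [-1.5 -0.1  7.1] j6 79.6
"delta_pos" [[-0.0, -0.07, -3.78], [-0.01, -0.13, -7.56], [-0.01, -0.2, -11.34], [2.43, -3.8, -11.91], [4.86, -7.41, -12.48], [7.3, -11.01, -13.05], [9.74, -14.62, -13.62], [12.18, -18.22, -14.19], [14.61, -21.83, -14.76], [17.05, -25.43, -15.33]]
"rot" [[0.0, -0.001, 0.0], [0.0, -0.001, 0.0], [0.0, -0.001, 0.0], [0.0, -0.001, -0.011], [0.0, -0.001, -0.023], [0.0, -0.001, -0.035], [0.0, -0.001, -0.046], [0.0, -0.001, -0.058], [0.0, -0.001, -0.07], [0.0, -0.001, -0.082]] 10
```

View pics/x1.png

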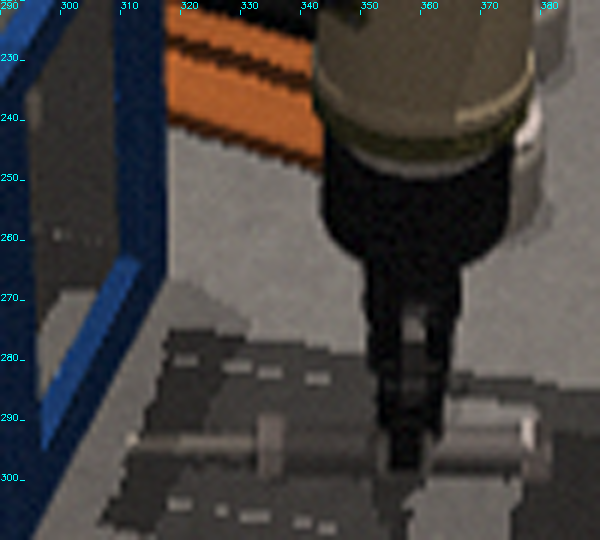

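servo_tool(
  delta_pos=[
    [0,0,0],
    [0,0,0],
    [0,0,0.1],
    [0,0,0.3],
    [0,0,0.45],
    [0,0,0.45],
    [0,0,0.45],
    [0,0,0.45],
    [0,0,0.45],
    [0,0,0.45],
  ],
  rot=[
    [0,0,0],
    [0,0,0],
    [0,0,0],
    [0,0,0],
    [0,0,0],
    [0,0,0],
    [0,0,0],
    [0,0,0],
    [0,0,0],
    [0,0,0],
  ],
  fingers=0.3,
)

```text
time_s: 5.2
eef_pos: [0.4639, 0.026, 0.0011]
eef_rot: [180.0, -0.0, 7.3]
wrist_force: [0.0, -0.8, 0.6]
gripper_width: 0.0301
```

servo_tool(
  delta_pos=[
    [0,0,0],
    [0,0,0],
    [0,0,0],
    [0,0,0],
    [0,0,0],
    [0,0,0],
    [0,0,0],
    [0,0,0],
    [0,0,0],
    [0,0,0],
  ],
  rot=[
    [0,0,0],
    [0,0,0],
    [0,0,0],
    [0,0,0],
    [0,0,0],
    [0,0,0],
    [0,0,0],
    [0,0,0],
    [0,0,0],
    [0,0,0],
  ],
  fingers=1,
  squeeze=60,
)

```text
time_s: 6.45
eef_pos: [0.464, 0.026, 0.0013]
eef_rot: [180.0, -0.0, 7.3]
wrist_force: [-2.5, -0.4, 5.0]
gripper_width: 0.016
```

servo_tool(
  delta_pos=[
    [0,-0.07,-1],
    [0,-0.13,-3],
    [0,-0.2,-6],
    [0,-0.2,-9],
    [0,-0.2,-12],
    [0,-0.2,-14],
    [0,-0.2,-16],
    [0,-0.2,-17],
    [0,-0.2,-17],
    [0,-0.2,-17],
  ],
  rot=[
    [0,0,0],
    [0,0,0],
    [0,0,0],
    [0,0,0],
    [0,0,0],
    [0,0,0],
    [0,0,0],
    [0,0,0],
    [0,0,0],
    [0,0,0],
  ],
)

```text
time_s: 7.7
eef_pos: [0.463, 0.028, 0.1701]
eef_rot: [-180.0, 0.1, 7.3]
wrist_force: [-0.6, 0.1, -2.0]
gripper_width: 0.016
```

```bash
python3 snap.py b; python3 - <<'E'
from h import *
a=cv2.imread('pics/side_b.png');b=cv2.imread('pics/top_b.png')
crop(a,290,180,400,310,6,'x2.png')
from plan import *
plan([(.601,.300,.17,12,9),(.601,.300,.17,12,1)])
E
```

```text
t 7.8 pos [0.463 0.028 0.17 ] rot [-1.7998e+02  1.0000e-01  7.3200e+00] w 0.0156 F [-0.1  0.4 -1.3] j6 79.8
"delta_pos" [[1.91, -2.8, -0.0], [3.81, -5.6, -0.0], [5.72, -8.41, -0.01], [7.63, -11.21, -0.01], [9.53, -14.01, -0.01], [11.44, -16.81, -0.01], [13.34, -19.61, -0.02], [15.25, -22.41, -0.02], [17.16, -25.22, -0.02], [17.16, -25.22, -0.02]]
"rot" [[-0.0, 0.002, -0.009], [-0.0, 0.002, -0.018], [-0.0, 0.002, -0.027], [-0.0, 0.002, -0.036], [-0.0, 0.002, -0.045], [-0.0, 0.002, -0.054], [-0.0, 0.002, -0.064], [-0.0, 0.002, -0.073], [-0.0, 0.002, -0.082], [-0.0, 0.002, -0.082]] 10
```

View pics/x2.png

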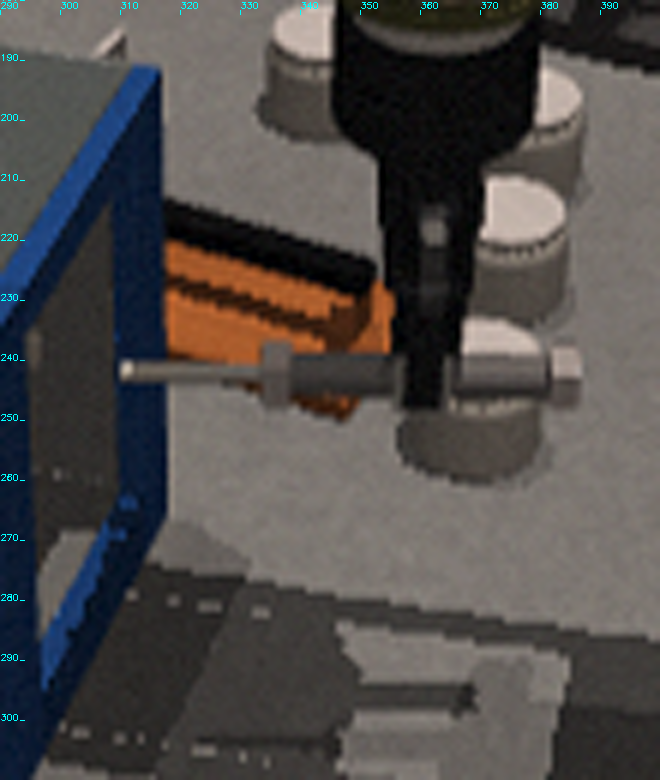

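```bash
python3 - <<'E'
from h import *
q=back('side',[(334.3,241.5),(383,241.8)],.1785); d=q[0]-q[1]; print(q, q.mean(0),np.hypot(*d[:2]),np.degrees(np.arctan2(d[1],d[0])))
from plan import *
plan([(.463,.27,.17,7.3,5),(.601,.300,.15,12,5)])
E
```

```text
[[0.52204099 0.03596423 0.1785    ]
 [0.40899208 0.01934694 0.1785    ]] [0.46551654 0.02765558 0.1785    ] 0.11426368758991348 8.362139709248824
t 7.8 pos [0.463 0.028 0.17 ] rot [-1.7998e+02  1.0000e-01  7.3200e+00] w 0.0156 F [-0.1  0.4 -1.3] j6 79.8
"delta_pos" [[0.62, -4.8, 0.0], [1.24, -9.6, 0.0], [1.85, -14.4, 0.0], [2.47, -19.2, 0.0], [3.09, -24.0, 0.0], [5.9, -24.24, 0.4], [8.72, -24.49, 0.79], [11.53, -24.73, 1.19], [14.35, -24.97, 1.58], [17.16, -25.21, 1.98]]
"rot" [[-0.0, 0.002, 0.0], [-0.0, 0.002, 0.0], [-0.0, 0.002, 0.0], [-0.0, 0.002, 0.0], [-0.0, 0.002, 0.0], [-0.0, 0.002, -0.016], [-0.0, 0.002, -0.032], [-0.0, 0.002, -0.049], [-0.0, 0.002, -0.065], [-0.0, 0.002, -0.082]] 10
```

servo_tool(
  delta_pos=[
    [0.4,-3.2,0],
    [1.1,-8.5,0],
    [1.85,-14.4,0],
    [2.5,-19.2,0],
    [3.1,-24.0,0],
    [5.9,-24.2,0.4],
    [8.7,-24.5,0.8],
    [11.5,-24.7,1.2],
    [14.3,-25.0,1.6],
    [16.9,-25.2,2.0],
  ],
  rot=[
    [0,0,0],
    [0,0,0],
    [0,0,0],
    [0,0,0],
    [0,0,0],
    [0,0,-0.016],
    [0,0,-0.032],
    [0,0,-0.049],
    [0,0,-0.065],
    [0,0,-0.082],
  ],
)

```text
time_s: 9.05
eef_pos: [0.5995, 0.2995, 0.1496]
eef_rot: [180.0, 0.1, 12.1]
wrist_force: [0.6, 0.2, -1.2]
gripper_width: 0.0156
```

```bash
python3 - <<'E'
from plan import *
plan([(.599,.300,.09,12,7),(.599,.300,.09,12,3)])
E
```

```text
t 9.05 pos [0.5995 0.2995 0.1496] rot [1.7998e+02 1.0000e-01 1.2050e+01] w 0.0156 F [ 0.6  0.2 -1.2] j6 100.1
"delta_pos" [[-0.0, -0.01, 0.85], [-0.01, -0.02, 1.7], [-0.01, -0.03, 2.55], [-0.02, -0.03, 3.4], [-0.02, -0.04, 4.25], [-0.02, -0.05, 5.11], [-0.03, -0.06, 5.96], [-0.03, -0.06, 5.96], [-0.03, -0.06, 5.96], [-0.03, -0.06, 5.96]]
"rot" [[0.0, 0.002, 0.0], [0.0, 0.002, 0.0], [0.0, 0.002, 0.0], [0.0, 0.002, 0.001], [0.0, 0.002, 0.001], [0.0, 0.002, 0.001], [0.0, 0.002, 0.001], [0.0, 0.002, 0.001], [0.0, 0.002, 0.001], [0.0, 0.002, 0.001]] 10
```

servo_tool(
  delta_pos=[
    [0,0,0.85],
    [0,0,1.7],
    [0,0,2.55],
    [0,0,3.4],
    [0,-0.05,4.25],
    [0,-0.05,5.1],
    [0,-0.05,6.0],
    [0,-0.05,6.2],
    [0,-0.05,6.2],
    [0,-0.05,6.2],
  ],
  rot=[
    [0,0,0],
    [0,0,0],
    [0,0,0],
    [0,0,0],
    [0,0,0],
    [0,0,0],
    [0,0,0],
    [0,0,0],
    [0,0,0],
    [0,0,0],
  ],
)

```text
time_s: 10.3
eef_pos: [0.5993, 0.3001, 0.0896]
eef_rot: [-180.0, -0.0, 12.0]
wrist_force: [-0.2, -0.2, -1.1]
gripper_width: 0.0155
```

```bash
python3 snap.py c; python3 - <<'E'
from h import *
a=cv2.imread('pics/side_c.png');b=cv2.imread('pics/top_c.png')
crop(a,230,310,330,400,6,'x3.png');crop(b,165,190,235,280,6,'x4.png')
E
```

```text
(no output)
```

View pics/x3.png

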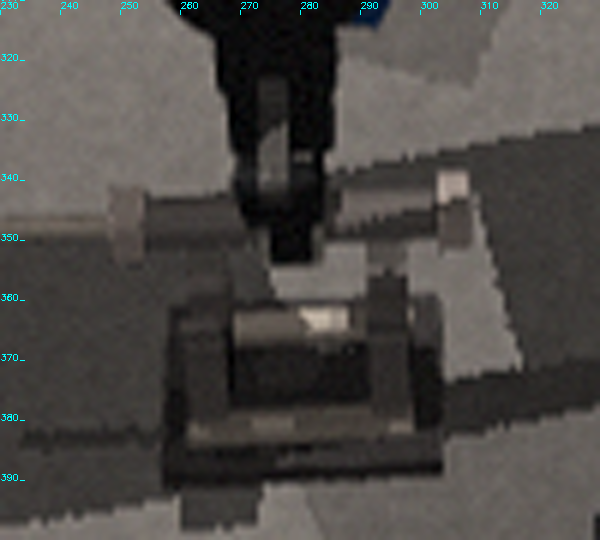

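View pics/x4.png

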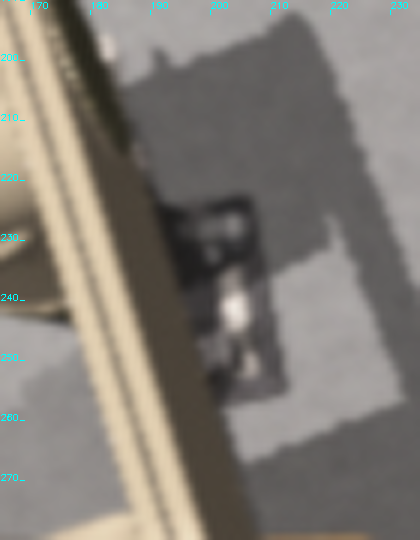

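```bash
python3 - <<'E'
from h import *
q=back('side',[(250.3,347),(303.7,344.3)],.098); d=q[1]-q[0]; print(q,q.mean(0),np.hypot(*d[:2]),np.degrees(np.arctan2(d[1],d[0])))
a=np.radians(12)
print(proj('side',[[.6+s*.056*np.cos(a),.3+s*.056*np.sin(a),.098] for s in(1,-1)]))
from plan import *
plan([(.599,.300,.032,12,10)])
E
```

```text
[[0.65586279 0.3133158  0.098     ]
 [0.54844775 0.28843607 0.098     ]] [0.60215527 0.30087593 0.098     ] 0.1102587482996569 -166.9589791052608
[[251.029283   346.44946164]
 [305.23568746 344.46313475]]
t 10.4 pos [0.5993 0.3001 0.0896] rot [-1.7999e+02 -5.0000e-02  1.2020e+01] w 0.0155 F [ 0.3  0.2 -1.3] j6 100.2
"delta_pos" [[-0.0, 0.0, 0.58], [-0.01, 0.0, 1.15], [-0.01, 0.0, 1.73], [-0.02, 0.0, 2.3], [-0.02, 0.0, 2.88], [-0.02, 0.0, 3.46], [-0.03, 0.0, 4.03], [-0.03, 0.0, 4.61], [-0.04, 0.0, 5.19], [-0.04, 0.0, 5.76]]
"rot" [[-0.0, -0.001, 0.0], [-0.0, -0.001, 0.0], [-0.0, -0.001, 0.0], [-0.0, -0.001, 0.0], [-0.0, -0.001, 0.0], [-0.0, -0.001, 0.0], [-0.0, -0.001, 0.0], [-0.0, -0.001, 0.0], [-0.0, -0.001, 0.0], [-0.0, -0.001, 0.0]] 10
```

servo_tool(
  delta_pos=[
    [0,0,0.6],
    [0,0,1.2],
    [0,0,1.8],
    [0,0,2.4],
    [0,0,3.0],
    [0,0,3.6],
    [0,0,4.2],
    [0,0,4.8],
    [0,0,5.3],
    [0,0,5.8],
  ],
  rot=[
    [0,0,0],
    [0,0,0],
    [0,0,0],
    [0,0,0],
    [0,0,0],
    [0,0,0],
    [0,0,0],
    [0,0,0],
    [0,0,0],
    [0,0,0],
  ],
  squeeze=90,
)

```text
time_s: 11.65
eef_pos: [0.5997, 0.3, 0.0326]
eef_rot: [180.0, -0.1, 12.0]
wrist_force: [-15.0, -8.3, 36.7]
gripper_width: 0.0143
```

```bash
python3 snap.py d; python3 - <<'E'
from h import *
a=cv2.imread('pics/side_d.png')
crop(a,230,310,330,400,6,'x5.png')
from station import r
s=r.read_state(); print(s['eef_pos'],s['wrist_force'],s['gripper_width'])
E
```

```text
[0.59967391 0.29999109 0.03278364] [-4.58481576 -4.54557964 11.62105269] 0.014632971301619658
```

View pics/x5.png

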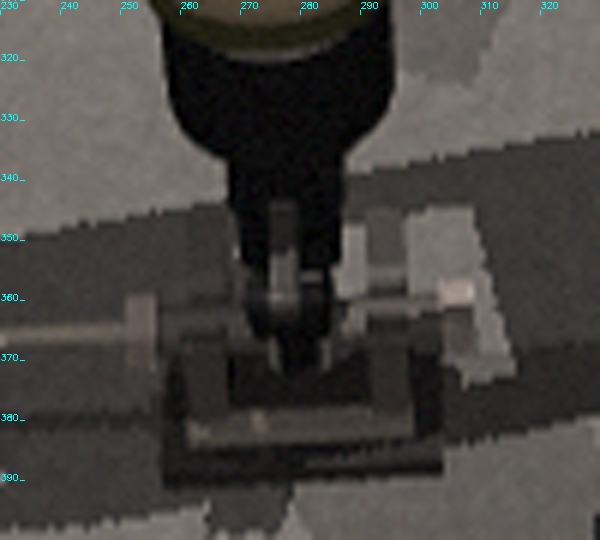

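servo_tool(
  delta_pos=[
    [0,0,0],
    [0,0,0],
    [0,0,0],
    [0,0,0],
    [0,0,-1],
    [0,0,-3],
    [0,0,-6],
    [0,0,-9],
    [0,0,-12],
    [0,0,-14],
  ],
  rot=[
    [0,0,0],
    [0,0,0],
    [0,0,0],
    [0,0,0],
    [0,0,0],
    [0,0,0],
    [0,0,0],
    [0,0,0],
    [0,0,0],
    [0,0,0],
  ],
  fingers=0.2,
)

```text
time_s: 13.0
eef_pos: [0.6001, 0.3004, 0.175]
eef_rot: [-180.0, -0.2, 12.0]
wrist_force: [0.8, -1.0, -0.5]
gripper_width: 0.0341
```

```bash
python3 snap.py e; python3 - <<'E'
from h import *
a=cv2.imread('pics/side_e.png')
crop(a,230,310,330,400,6,'x6.png')
a=np.radians(12)
for z in(.041,.05):
  print(proj('side',[[.601+s*.056*np.cos(a),.3+s*.056*np.sin(a),z+dz] for s in(1,-1) for dz in(.0095,-.0095)]).round(1).tolist())
from station import r
s=r.read_state(); print(s['eef_pos'],s['wrist_force'],s['gripper_width'])
E
```

```text
[[252.6, 361.4], [253.3, 367.2], [305.4, 359.5], [305.6, 365.3]]
[[252.2, 358.7], [253.0, 364.5], [305.2, 356.7], [305.5, 362.5]]
[0.60089649 0.30076397 0.17560976] [ 0.18871487 -0.33401795 -0.87187543] 0.033925751499371395
```

View pics/x6.png

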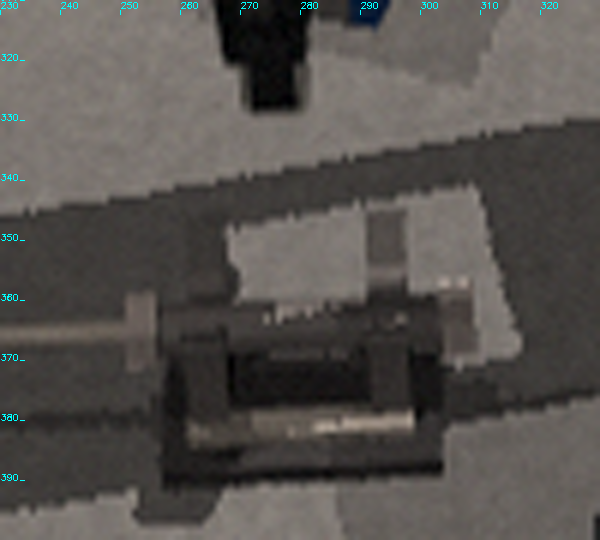

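```bash
python3 - <<'E'
from fit import *
I=cv2.imread('pics/top_e.png').astype(int)
for uv in [(447,257),(352,294),(395,295),(432,296)]:
    m=np.clip((I.min(2)-140)/60.,0,1); p0=back('top',uv,.05)[0]
    print('tin',fit([('top',m,(uv[0]-20,uv[1]-20,uv[0]+20,uv[1]+20))],[cyl(.031,.05,.052)],[p0[0],p0[1],0],False))
from plan import *
plan([(.43,.22,.20,5,4),(.45,-.158,.15,0,6)])
E
```

```text
tin (array([ 0.56012263, -0.43368657,  0.        ]), np.float64(166.83543348712035))
tin (array([ 0.45009043, -0.15749244,  0.        ]), np.float64(193.09260668973474))
tin (array([ 0.44815347, -0.27880321,  0.        ]), np.float64(142.3821011149558))
tin (array([ 0.44685321, -0.38486631,  0.        ]), np.float64(171.64993560169165))
t 13.1 pos [0.6009 0.3008 0.1756] rot [-179.93   -0.36   12.02] w 0.0339 F [ 0.2 -0.3 -0.9] j6 100.2
"delta_pos" [[-4.6, 1.08, -0.64], [-9.19, 2.17, -1.28], [-13.79, 3.25, -1.92], [-18.38, 4.34, -2.56], [-19.37, 10.57, -1.74], [-20.36, 16.8, -0.92], [-21.36, 23.03, -0.1], [-22.35, 29.27, 0.72], [-23.34, 35.5, 1.54], [-24.33, 41.73, 2.36]]
"rot" [[-0.001, -0.006, 0.031], [-0.001, -0.006, 0.061], [-0.001, -0.006, 0.092], [-0.002, -0.006, 0.123], [-0.002, -0.006, 0.137], [-0.002, -0.006, 0.152], [-0.002, -0.006, 0.166], [-0.002, -0.006, 0.181], [-0.002, -0.006, 0.195], [-0.002, -0.006, 0.21]] 10
```

servo_tool(
  delta_pos=[
    [-3.0,0.7,-0.4],
    [-8.0,1.9,-1.2],
    [-13.0,3.1,-1.9],
    [-17.5,4.3,-2.4],
    [-19.4,9.5,-1.7],
    [-20.4,15.5,-0.9],
    [-21.4,21.8,-0.1],
    [-22.3,28.0,0.7],
    [-23.3,34.2,1.5],
    [-24.3,40.0,2.3],
  ],
  rot=[
    [0,0,0.03],
    [0,0,0.06],
    [0,0,0.09],
    [0,0,0.12],
    [0,0,0.137],
    [0,0,0.152],
    [0,0,0.166],
    [0,0,0.18],
    [0,0,0.195],
    [0,0,0.21],
  ],
  fingers=-1,
)

```text
time_s: 14.35
eef_pos: [0.4439, -0.1435, 0.1471]
eef_rot: [-180.0, 0.0, -0.0]
wrist_force: [1.7, 0.7, 0.6]
gripper_width: 0.0853
```

```bash
cat > tins.py <<'E'
from fit import *
def tins(img,uvs):
    I=img.astype(int); out=[]
    for uv in uvs:
        p0=back('top',uv,.05)[0]; u,v=map(int,uv)
        m=np.clip((I.min(2)-175)/40.,0,1)
        f=fit([('top',m,(u-20,v-20,u+20,v+20))],[cyl(.031,.05,.052)],[p0[0],p0[1],0],False); out.append(f[0][:2]); print('tin',f[0][:2].round(4),round(f[1],1))
    return out
E
python3 - <<'E'
from tins import *
I=cv2.imread('pics/top0.png'); print(I[330,100],I[294,352])
tins(I,[(447,257),(352,294),(395,295),(432,296)])
from plan import *
plan([(.450,-.157,.026,0,7),(.450,-.157,.026,0,3)])
E
```

```text
[162 164 168] [242 244 244]
tin [ 0.5608 -0.4305] 50.3
tin [ 0.4494 -0.1563] 45.6
tin [ 0.4482 -0.2773] 47.7
tin [ 0.4467 -0.3829] 46.6
t 14.35 pos [ 0.4439 -0.1435  0.1471] rot [-1.7998e+02  3.0000e-02 -5.0000e-02] w 0.0853 F [1.7 0.7 0.6] j6 65.8
"delta_pos" [[0.09, 0.19, 1.73], [0.18, 0.39, 3.46], [0.26, 0.58, 5.19], [0.35, 0.77, 6.92], [0.44, 0.96, 8.65], [0.53, 1.16, 10.38], [0.62, 1.35, 12.1], [0.62, 1.35, 12.1], [0.62, 1.35, 12.1], [0.62, 1.35, 12.1]]
"rot" [[-0.0, 0.0, -0.0], [-0.0, 0.0, -0.0], [-0.0, 0.0, -0.0], [-0.0, 0.0, -0.0], [-0.0, 0.0, -0.001], [-0.0, 0.0, -0.001], [-0.0, 0.0, -0.001], [-0.0, 0.0, -0.001], [-0.0, 0.0, -0.001], [-0.0, 0.0, -0.001]] 10
```

servo_tool(
  delta_pos=[
    [0.2,0.4,1.0],
    [0.4,0.9,3.0],
    [0.6,1.3,5.0],
    [0.6,1.3,7.5],
    [0.6,1.3,9.5],
    [0.6,1.3,11.0],
    [0.6,1.3,12.1],
    [0.6,1.3,12.1],
    [0.6,1.3,12.1],
    [0.6,1.3,12.1],
  ],
  rot=[
    [0,0,0],
    [0,0,0],
    [0,0,0],
    [0,0,0],
    [0,0,0],
    [0,0,0],
    [0,0,0],
    [0,0,0],
    [0,0,0],
    [0,0,0],
  ],
)

```text
time_s: 15.6
eef_pos: [0.4513, -0.155, 0.0279]
eef_rot: [180.0, -0.1, -0.0]
wrist_force: [-0.8, 0.2, 0.2]
gripper_width: 0.0851
```

servo_tool(
  delta_pos=[
    [0,0,0],
    [0,0,0],
    [0,0,0],
    [0,0,0],
    [0,0,0],
    [0,0,0],
    [0,0,0],
    [0,0,0],
    [0,0,0],
    [0,0,0],
  ],
  rot=[
    [0,0,0],
    [0,0,0],
    [0,0,0],
    [0,0,0],
    [0,0,0],
    [0,0,0],
    [0,0,0],
    [0,0,0],
    [0,0,0],
    [0,0,0],
  ],
  fingers=1,
  squeeze=50,
)

```text
time_s: 16.85
eef_pos: [0.4511, -0.1551, 0.0281]
eef_rot: [180.0, -0.0, -0.0]
wrist_force: [-3.4, 1.0, 9.6]
gripper_width: 0.0594
```

```bash
python3 - <<'E'
import numpy as np
c=np.array([.4001,.2995]);a=.0373
for sx in(1,-1):
  for sy in(1,-1): print(sx,sy,c+np.array([[np.cos(a),-np.sin(a)],[np.sin(a),np.cos(a)]])@[sx*.041,sy*.046])
from plan import *
plan([(.450,-.150,.16,0,4),(.43,.22,.16,2.1,6)])
E
```

```text
1 1 [0.43935608 0.34699695]
1 -1 [0.44278688 0.25506094]
-1 1 [0.35741312 0.34393906]
-1 -1 [0.36084392 0.25200305]
t 16.85 pos [ 0.4511 -0.1551  0.0281] rot [ 1.7997e+02 -4.0000e-02 -2.0000e-02] w 0.0594 F [-3.4  1.   9.6] j6 64.9
"delta_pos" [[-0.02, -0.13, -3.3], [-0.05, -0.25, -6.59], [-0.07, -0.38, -9.89], [-0.1, -0.5, -13.19], [-0.43, -6.67, -13.19], [-0.77, -12.84, -13.19], [-1.1, -19.0, -13.2], [-1.44, -25.17, -13.2], [-1.77, -31.34, -13.21], [-2.11, -37.5, -13.21]]
"rot" [[0.001, -0.001, -0.0], [0.001, -0.001, -0.0], [0.001, -0.001, -0.0], [0.001, -0.001, -0.0], [0.001, -0.001, -0.006], [0.001, -0.001, -0.013], [0.001, -0.001, -0.019], [0.001, -0.001, -0.025], [0.001, -0.001, -0.031], [0.001, -0.001, -0.037]] 10
```

servo_tool(
  delta_pos=[
    [0,-0.1,-2.0],
    [0,-0.2,-5.5],
    [0,-0.3,-9.5],
    [0,-0.6,-12.5],
    [-0.4,-5.0,-13.2],
    [-0.8,-10.8,-13.2],
    [-1.1,-17.0,-13.2],
    [-1.4,-23.2,-13.2],
    [-1.6,-29.2,-13.2],
    [-1.8,-34.5,-13.2],
  ],
  rot=[
    [0,0,0],
    [0,0,0],
    [0,0,0],
    [0,0,0],
    [0,0,-0.006],
    [0,0,-0.013],
    [0,0,-0.019],
    [0,0,-0.025],
    [0,0,-0.03],
    [0,0,-0.037],
  ],
)

```text
time_s: 18.1
eef_pos: [0.432, 0.1924, 0.1591]
eef_rot: [-180.0, -0.0, 2.2]
wrist_force: [1.3, -0.6, -2.8]
gripper_width: 0.059
```

```bash
python3 - <<'E'
from plan import *
plan([(.439,.347,.12,2.1,4),(.439,.347,.05,2.1,4),(.439,.347,.05,2.1,2)])
E
```

```text
t 18.1 pos [0.432  0.1924 0.1591] rot [-1.7999e+02 -1.0000e-02  2.1500e+00] w 0.059 F [ 1.3 -0.6 -2.8] j6 105.6
"delta_pos" [[0.32, -3.86, 0.98], [0.64, -7.71, 1.96], [0.96, -11.57, 2.93], [1.27, -15.42, 3.91], [1.27, -15.42, 5.66], [1.27, -15.42, 7.41], [1.27, -15.42, 9.16], [1.27, -15.42, 10.91], [1.27, -15.42, 10.91], [1.27, -15.42, 10.91]]
"rot" [[-0.0, -0.0, 0.0], [-0.0, -0.0, 0.0], [-0.0, -0.0, 0.001], [-0.0, -0.0, 0.001], [-0.0, -0.0, 0.001], [-0.0, -0.0, 0.001], [-0.0, -0.0, 0.001], [-0.0, -0.0, 0.001], [-0.0, -0.0, 0.001], [-0.0, -0.0, 0.001]] 10
```

servo_tool(
  delta_pos=[
    [0.3,-2.8,0.5],
    [0.6,-7.0,1.5],
    [1.0,-11.5,2.6],
    [1.3,-15.0,3.9],
    [1.3,-15.4,5.5],
    [1.3,-15.4,7.4],
    [1.3,-15.4,9.2],
    [1.3,-15.4,10.4],
    [1.3,-15.4,10.4],
    [1.3,-15.4,10.4],
  ],
  rot=[
    [0,0,0],
    [0,0,0],
    [0,0,0],
    [0,0,0],
    [0,0,0],
    [0,0,0],
    [0,0,0],
    [0,0,0],
    [0,0,0],
    [0,0,0],
  ],
)

```text
time_s: 19.35
eef_pos: [0.4406, 0.3447, 0.0558]
eef_rot: [-180.0, -0.1, 2.1]
wrist_force: [0.2, 0.6, -1.5]
gripper_width: 0.0594
```

```bash
python3 snap.py f; python3 - <<'E'
from h import *
a=cv2.imread('pics/side_f.png')
crop(a,310,310,430,430,6,'x7.png')
from plan import *
plan([(.440,.347,.035,2.1,6),(.440,.347,.0345,2.1,4)])
E
```

```text
t 19.45 pos [0.4408 0.345  0.0561] rot [-1.7995e+02 -9.0000e-02  2.1000e+00] w 0.0589 F [-1.  -0.5 -1. ] j6 120.7
"delta_pos" [[-0.01, -0.03, 0.35], [-0.02, -0.07, 0.7], [-0.04, -0.1, 1.06], [-0.05, -0.13, 1.41], [-0.06, -0.17, 1.76], [-0.07, -0.2, 2.11], [-0.07, -0.2, 2.13], [-0.07, -0.2, 2.14], [-0.07, -0.2, 2.15], [-0.07, -0.2, 2.16]]
"rot" [[-0.001, -0.002, 0.0], [-0.001, -0.002, 0.0], [-0.001, -0.002, 0.0], [-0.001, -0.002, 0.0], [-0.001, -0.002, 0.0], [-0.001, -0.002, 0.0], [-0.001, -0.002, 0.0], [-0.001, -0.002, 0.0], [-0.001, -0.002, 0.0], [-0.001, -0.002, 0.0]] 10
```

View pics/x7.png

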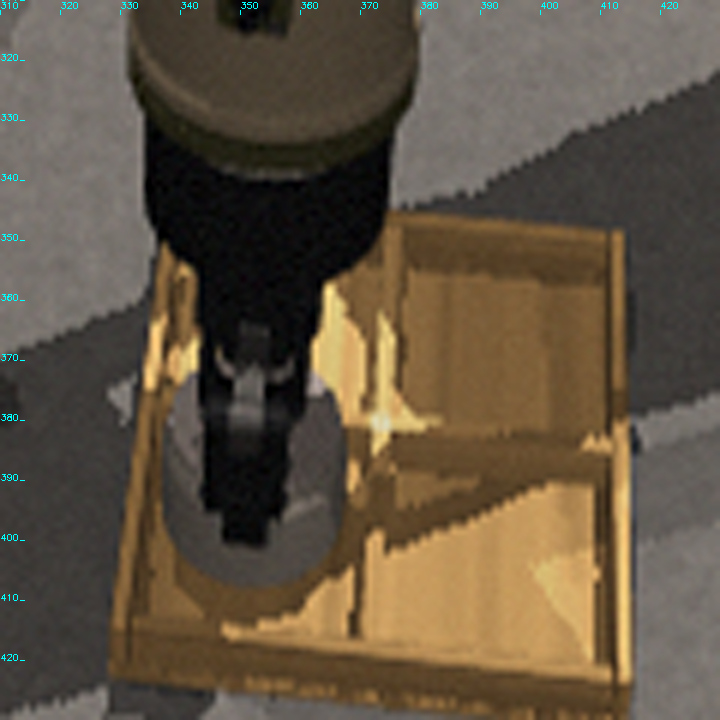

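servo_tool(
  delta_pos=[
    [-0.05,-0.1,0.5],
    [-0.05,-0.2,1.0],
    [-0.05,-0.2,1.4],
    [-0.05,-0.2,1.8],
    [-0.05,-0.2,2.1],
    [-0.05,-0.2,2.15],
    [-0.05,-0.2,2.15],
    [-0.05,-0.2,2.15],
    [-0.05,-0.2,2.15],
    [-0.05,-0.2,2.15],
  ],
  rot=[
    [0,0,0],
    [0,0,0],
    [0,0,0],
    [0,0,0],
    [0,0,0],
    [0,0,0],
    [0,0,0],
    [0,0,0],
    [0,0,0],
    [0,0,0],
  ],
)

```text
time_s: 20.7
eef_pos: [0.4393, 0.3466, 0.0342]
eef_rot: [180.0, 0.0, 2.1]
wrist_force: [-4.2, -2.7, 6.0]
gripper_width: 0.059
```

servo_tool(
  delta_pos=[
    [0,0,0],
    [0,0,0],
    [0,0,0],
    [0,0,0],
    [0,0,-0.5],
    [0,0,-2],
    [0,0,-4.5],
    [0,0,-7],
    [0,0,-10],
    [0,0,-12],
  ],
  rot=[
    [0,0,0],
    [0,0,0],
    [0,0,0],
    [0,0,0],
    [0,0,0],
    [0,0,0],
    [0,0,0],
    [0,0,0],
    [0,0,0],
    [0,0,0],
  ],
  fingers=-0.74,
)

```text
time_s: 21.95
eef_pos: [0.4403, 0.3472, 0.1565]
eef_rot: [-179.9, -0.2, 2.1]
wrist_force: [0.8, 0.6, 0.3]
gripper_width: 0.0742
```

```bash
python3 snap.py g; python3 - <<'E'
from h import *
a=cv2.imread('pics/side_g.png')
crop(a,310,310,430,430,6,'x8.png')
from plan import *
plan([(.448,-.26,.16,0,9),(.448,-.277,.12,0,1)])
E
```

```text
t 22.05 pos [0.4412 0.3478 0.1573] rot [-179.83   -0.28    2.11] w 0.0746 F [ 0.3  0.7 -0.3] j6 120.9
"delta_pos" [[-0.17, 6.75, -0.05], [-0.34, 13.5, -0.1], [-0.52, 20.25, -0.15], [-0.69, 27.0, -0.2], [-0.86, 33.76, -0.26], [-1.03, 40.51, -0.31], [-1.21, 47.26, -0.36], [-1.38, 54.01, -0.41], [-1.55, 60.76, -0.46], [-1.63, 62.47, 3.53]]
"rot" [[-0.003, -0.005, 0.004], [-0.003, -0.005, 0.008], [-0.003, -0.005, 0.012], [-0.003, -0.005, 0.016], [-0.003, -0.005, 0.02], [-0.003, -0.005, 0.025], [-0.003, -0.005, 0.029], [-0.003, -0.005, 0.033], [-0.003, -0.005, 0.037], [-0.003, -0.005, 0.037]] 10
```

View pics/x8.png

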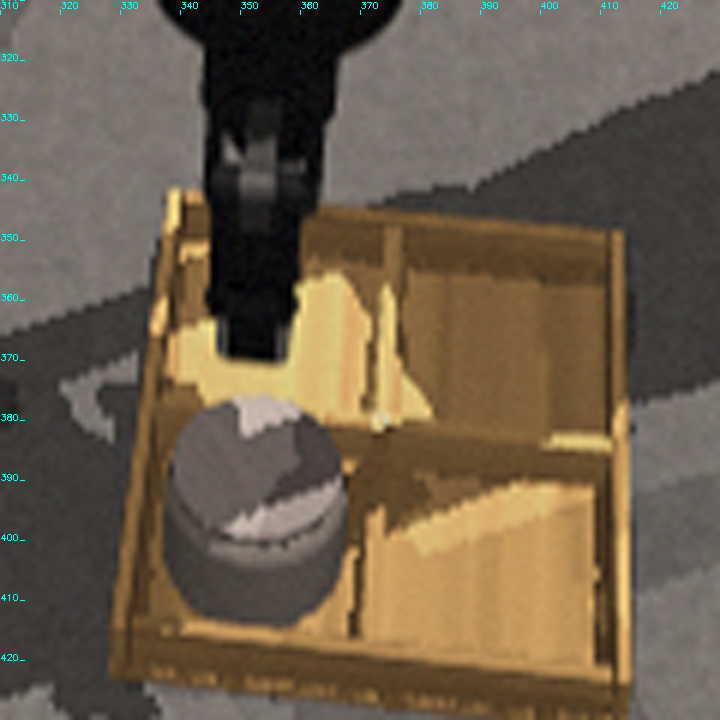

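View pics/top_g.png

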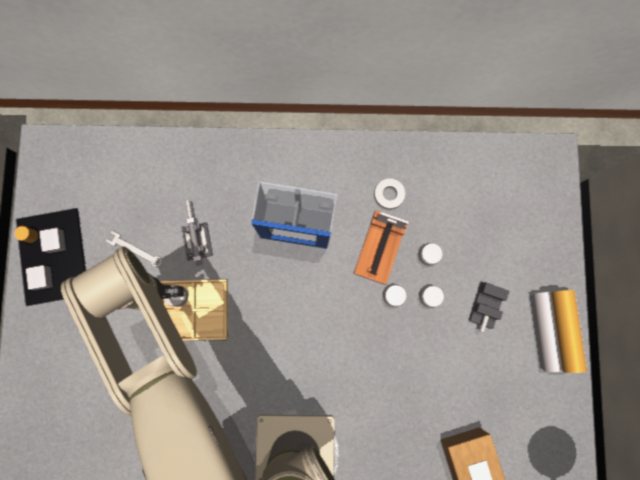

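The tin at upper right has been knocked from (447,257) to (431,254). The first tin sits in its cell at about (352,395) in the side view. Next is the tin at (395,295).

servo_tool(
  delta_pos=[
    [-0.1,4,0],
    [-0.3,10,0],
    [-0.5,16,0],
    [-0.6,22,-0.1],
    [-0.8,28.2,-0.1],
    [-0.9,34.4,-0.2],
    [-1.1,40.5,-0.3],
    [-1.3,46.6,-0.3],
    [-1.4,52.5,-0.3],
    [-1.5,58,-0.4],
  ],
  rot=[
    [0,0,0],
    [0,0,0.01],
    [0,0,0.01],
    [0,0,0.016],
    [0,0,0.02],
    [0,0,0.025],
    [0,0,0.03],
    [0,0,0.033],
    [0,0,0.037],
    [0,0,0.037],
  ],
  fingers=-1,
)

```text
time_s: 23.3
eef_pos: [0.4449, -0.2353, 0.1565]
eef_rot: [-180.0, 0.1, -0.1]
wrist_force: [0.7, 0.6, 0.6]
gripper_width: 0.0858
```

```bash
python3 - <<'E'
from tins import *
I=cv2.imread('pics/top_g.png')
tins(I,[(431,254),(395,295),(432,296)])
from plan import *
plan([(.448,-.277,.10,0,4),(.448,-.277,.027,0,4),(.448,-.277,.027,0,2)])
E
```

```text
tin [ 0.5699 -0.3819] 48.2
tin [ 0.4482 -0.2773] 46.1
tin [ 0.4467 -0.3829] 45.2
t 23.3 pos [ 0.4449 -0.2353  0.1565] rot [-1.7995e+02  6.0000e-02 -5.0000e-02] w 0.0858 F [0.7 0.6 0.6] j6 56.3
"delta_pos" [[0.08, 1.04, 1.41], [0.16, 2.09, 2.82], [0.24, 3.13, 4.23], [0.32, 4.17, 5.64], [0.32, 4.17, 7.47], [0.32, 4.17, 9.29], [0.32, 4.18, 11.12], [0.32, 4.18, 12.94], [0.32, 4.18, 12.94], [0.32, 4.18, 12.94]]
"rot" [[-0.001, 0.001, -0.0], [-0.001, 0.001, -0.0], [-0.001, 0.001, -0.001], [-0.001, 0.001, -0.001], [-0.001, 0.001, -0.001], [-0.001, 0.001, -0.001], [-0.001, 0.001, -0.001], [-0.001, 0.001, -0.001], [-0.001, 0.001, -0.001], [-0.001, 0.001, -0.001]] 10
```

servo_tool(
  delta_pos=[
    [0.1,1.0,1.0],
    [0.2,2.2,2.4],
    [0.3,3.4,4.0],
    [0.3,4.2,5.6],
    [0.3,4.2,7.5],
    [0.3,4.2,9.5],
    [0.3,4.2,11.3],
    [0.3,4.2,12.9],
    [0.3,4.2,12.9],
    [0.3,4.2,12.9],
  ],
  rot=[
    [0,0,0],
    [0,0,0],
    [0,0,0],
    [0,0,0],
    [0,0,0],
    [0,0,0],
    [0,0,0],
    [0,0,0],
    [0,0,0],
    [0,0,0],
  ],
)

```text
time_s: 24.55
eef_pos: [0.4492, -0.2758, 0.0291]
eef_rot: [180.0, -0.0, -0.0]
wrist_force: [-0.6, 0.3, -0.4]
gripper_width: 0.0855
```

servo_tool(
  delta_pos=[
    [0,0,0],
    [0,0,0],
    [0,0,0],
    [0,0,0],
    [0,0,0],
    [0,0,0],
    [0,0,0],
    [0,0,0],
    [0,0,0],
    [0,0,0],
  ],
  rot=[
    [0,0,0],
    [0,0,0],
    [0,0,0],
    [0,0,0],
    [0,0,0],
    [0,0,0],
    [0,0,0],
    [0,0,0],
    [0,0,0],
    [0,0,0],
  ],
  fingers=1,
  squeeze=50,
)

```text
time_s: 25.8
eef_pos: [0.4495, -0.2763, 0.0303]
eef_rot: [179.9, -0.1, -0.0]
wrist_force: [-2.3, 0.7, 8.0]
gripper_width: 0.0586
```

```bash
python3 - <<'E'
from plan import *
plan([(.448,-.26,.16,0,3),(.44,.18,.16,2.1,7)])
E
```

```text
t 25.8 pos [ 0.4495 -0.2763  0.0303] rot [ 1.7991e+02 -9.0000e-02 -1.0000e-02] w 0.0586 F [-2.3  0.7  8. ] j6 52.9
"delta_pos" [[-0.04, -0.54, -4.32], [-0.09, -1.07, -8.65], [-0.13, -1.61, -12.97], [-0.25, -7.9, -12.98], [-0.36, -14.18, -12.99], [-0.48, -20.47, -13.0], [-0.6, -26.75, -13.01], [-0.71, -33.04, -13.02], [-0.83, -39.33, -13.03], [-0.94, -45.61, -13.04]]
"rot" [[0.002, -0.002, -0.0], [0.002, -0.002, -0.0], [0.002, -0.002, -0.0], [0.002, -0.002, -0.005], [0.002, -0.002, -0.011], [0.002, -0.002, -0.016], [0.002, -0.002, -0.021], [0.002, -0.002, -0.026], [0.002, -0.002, -0.032], [0.002, -0.002, -0.037]] 10
```

servo_tool(
  delta_pos=[
    [0,-0.3,-2.5],
    [0,-0.8,-6.5],
    [0,-1.6,-10.5],
    [-0.2,-5.5,-13],
    [-0.4,-11,-13],
    [-0.5,-17.2,-13],
    [-0.6,-23.4,-13],
    [-0.7,-29.6,-13],
    [-0.8,-35.8,-13],
    [-0.9,-42,-13],
  ],
  rot=[
    [0,0,0],
    [0,0,0],
    [0,0,0],
    [0,0,-0.005],
    [0,0,-0.01],
    [0,0,-0.016],
    [0,0,-0.02],
    [0,0,-0.026],
    [0,0,-0.03],
    [0,0,-0.037],
  ],
)

```text
time_s: 27.05
eef_pos: [0.4395, 0.1465, 0.1591]
eef_rot: [-180.0, -0.1, 2.1]
wrist_force: [2.2, -0.7, -2.4]
gripper_width: 0.0585
```

```bash
python3 - <<'E'
from plan import *
plan([(.443,.255,.13,2.1,4),(.443,.255,.055,2.1,4),(.443,.255,.055,2.1,2)])
E
```

```text
t 27.05 pos [0.4395 0.1465 0.1591] rot [-1.7999e+02 -7.0000e-02  2.1200e+00] w 0.0585 F [ 2.2 -0.7 -2.4] j6 100.0
"delta_pos" [[0.19, -2.71, 0.73], [0.37, -5.42, 1.45], [0.56, -8.12, 2.18], [0.74, -10.83, 2.91], [0.74, -10.83, 4.78], [0.74, -10.83, 6.66], [0.74, -10.83, 8.53], [0.73, -10.83, 10.41], [0.73, -10.83, 10.41], [0.73, -10.83, 10.41]]
"rot" [[-0.0, -0.001, 0.0], [-0.0, -0.001, 0.0], [-0.0, -0.001, 0.0], [-0.0, -0.001, 0.0], [-0.0, -0.001, 0.0], [-0.0, -0.001, 0.0], [-0.0, -0.001, 0.0], [-0.0, -0.001, 0.0], [-0.0, -0.001, 0.0], [-0.0, -0.001, 0.0]] 10
```

servo_tool(
  delta_pos=[
    [0.2,-2.0,0.3],
    [0.4,-5.0,1.0],
    [0.6,-8.0,2.0],
    [0.75,-10.4,3.0],
    [0.75,-10.8,4.8],
    [0.75,-10.8,6.7],
    [0.75,-10.8,8.5],
    [0.75,-10.8,10.0],
    [0.75,-10.8,10.0],
    [0.75,-10.8,10.0],
  ],
  rot=[
    [0,0,0],
    [0,0,0],
    [0,0,0],
    [0,0,0],
    [0,0,0],
    [0,0,0],
    [0,0,0],
    [0,0,0],
    [0,0,0],
    [0,0,0],
  ],
)

```text
time_s: 28.3
eef_pos: [0.4439, 0.2527, 0.0591]
eef_rot: [-180.0, -0.0, 2.1]
wrist_force: [1.1, -0.1, -1.3]
gripper_width: 0.0587
```

```bash
python3 - <<'E'
from plan import *
plan([(.443,.255,.0365,2.1,6),(.443,.255,.0365,2.1,4)])
E
```

```text
t 28.3 pos [0.4439 0.2527 0.0591] rot [-1.7998e+02 -4.0000e-02  2.0900e+00] w 0.0587 F [ 1.1 -0.1 -1.3] j6 111.8
"delta_pos" [[-0.01, -0.04, 0.38], [-0.03, -0.08, 0.75], [-0.04, -0.12, 1.13], [-0.05, -0.16, 1.51], [-0.07, -0.2, 1.88], [-0.08, -0.23, 2.26], [-0.08, -0.23, 2.26], [-0.08, -0.23, 2.26], [-0.08, -0.23, 2.26], [-0.08, -0.23, 2.26]]
"rot" [[-0.0, -0.001, -0.0], [-0.0, -0.001, -0.0], [-0.0, -0.001, -0.0], [-0.0, -0.001, -0.0], [-0.0, -0.001, -0.0], [-0.0, -0.001, -0.0], [-0.0, -0.001, -0.0], [-0.0, -0.001, -0.0], [-0.0, -0.001, -0.0], [-0.0, -0.001, -0.0]] 10
```

servo_tool(
  delta_pos=[
    [0,-0.1,0.5],
    [-0.1,-0.2,1.0],
    [-0.1,-0.2,1.5],
    [-0.1,-0.2,2.0],
    [-0.1,-0.2,2.3],
    [-0.1,-0.2,2.35],
    [-0.1,-0.2,2.35],
    [-0.1,-0.2,2.35],
    [-0.1,-0.2,2.35],
    [-0.1,-0.2,2.35],
  ],
  rot=[
    [0,0,0],
    [0,0,0],
    [0,0,0],
    [0,0,0],
    [0,0,0],
    [0,0,0],
    [0,0,0],
    [0,0,0],
    [0,0,0],
    [0,0,0],
  ],
)

```text
time_s: 29.55
eef_pos: [0.4421, 0.2546, 0.0363]
eef_rot: [180.0, 0.0, 2.1]
wrist_force: [-8.2, -2.2, 14.6]
gripper_width: 0.0587
```

servo_tool(
  delta_pos=[
    [0,0,0],
    [0,0,0],
    [0,0,0],
    [0,0,0],
    [0,0,-0.5],
    [0,0,-2],
    [0,0,-4.5],
    [0,0,-7],
    [0,0,-10],
    [0,0,-12],
  ],
  rot=[
    [0,0,0],
    [0,0,0],
    [0,0,0],
    [0,0,0],
    [0,0,0],
    [0,0,0],
    [0,0,0],
    [0,0,0],
    [0,0,0],
    [0,0,0],
  ],
  fingers=-0.74,
)

```text
time_s: 30.8
eef_pos: [0.4432, 0.2551, 0.1582]
eef_rot: [-179.9, -0.2, 2.1]
wrist_force: [0.7, 1.5, -0.1]
gripper_width: 0.0744
```

```bash
python3 snap.py h; python3 - <<'E'
from h import *
a=cv2.imread('pics/side_h.png')
crop(a,310,310,430,430,4,'x9.png')
from plan import *
plan([(.447,-.30,.16,0,10)])
E
```

```text
t 30.9 pos [0.4443 0.2556 0.1592] rot [-179.86   -0.34    2.11] w 0.0745 F [ 0.5 -0.1  0.3] j6 112.1
"delta_pos" [[-0.18, 5.55, -0.02], [-0.36, 11.11, -0.04], [-0.53, 16.66, -0.07], [-0.71, 22.21, -0.09], [-0.89, 27.76, -0.11], [-1.07, 33.32, -0.13], [-1.25, 38.87, -0.16], [-1.43, 44.42, -0.18], [-1.6, 49.98, -0.2], [-1.78, 55.53, -0.22]]
"rot" [[-0.002, -0.006, 0.004], [-0.002, -0.006, 0.007], [-0.002, -0.006, 0.011], [-0.002, -0.006, 0.015], [-0.002, -0.006, 0.018], [-0.002, -0.006, 0.022], [-0.002, -0.006, 0.026], [-0.002, -0.006, 0.03], [-0.002, -0.006, 0.033], [-0.002, -0.006, 0.037]] 10
```

View pics/x9.png

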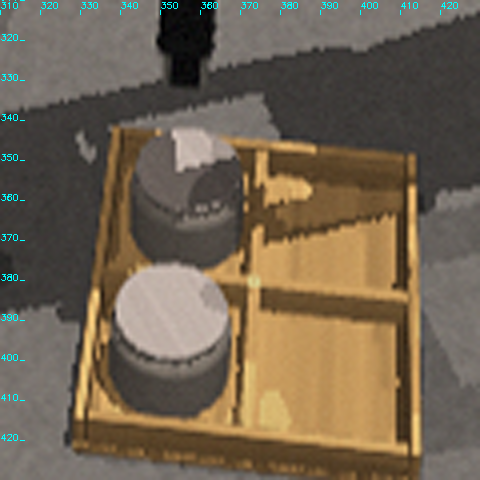

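View pics/top_h.png

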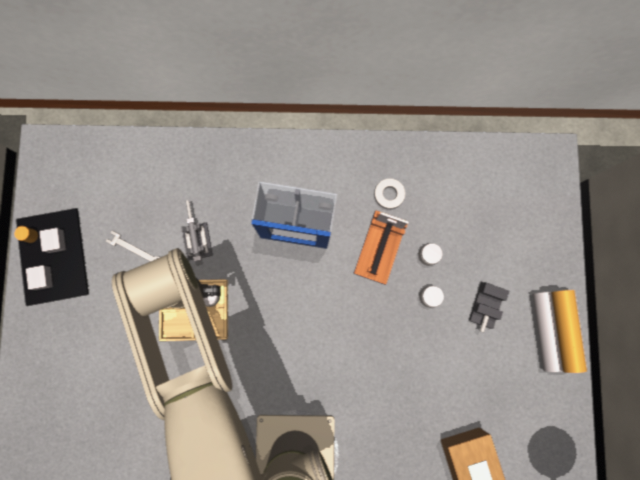

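Both placed tins stand in the upper and lower left cells of the crop. Next is the tin at (432,296), which has not moved.

servo_tool(
  delta_pos=[
    [-0.1,4,0],
    [-0.3,10,0],
    [-0.5,16,0],
    [-0.6,22,-0.1],
    [-0.8,28.2,-0.1],
    [-0.9,34.4,-0.2],
    [-1.1,40.5,-0.3],
    [-1.3,46.6,-0.3],
    [-1.5,52.8,-0.3],
    [-1.7,58.5,-0.4],
  ],
  rot=[
    [0,0,0],
    [0,0,0.01],
    [0,0,0.01],
    [0,0,0.016],
    [0,0,0.02],
    [0,0,0.025],
    [0,0,0.03],
    [0,0,0.033],
    [0,0,0.037],
    [0,0,0.037],
  ],
  fingers=-1,
)

```text
time_s: 32.15
eef_pos: [0.4462, -0.3326, 0.1585]
eef_rot: [-180.0, 0.0, -0.1]
wrist_force: [0.7, 0.3, 0.6]
gripper_width: 0.0852
```

```bash
python3 - <<'E'
from plan import *
plan([(.447,-.383,.10,0,4),(.447,-.383,.027,0,4),(.447,-.383,.027,0,2)])
E
```

```text
t 32.15 pos [ 0.4462 -0.3326  0.1585] rot [-1.7998e+02  2.0000e-02 -5.0000e-02] w 0.0852 F [0.7 0.3 0.6] j6 48.1
"delta_pos" [[0.02, 1.26, 1.46], [0.05, 2.52, 2.92], [0.07, 3.78, 4.39], [0.09, 5.04, 5.85], [0.09, 5.04, 7.67], [0.09, 5.04, 9.5], [0.09, 5.04, 11.32], [0.09, 5.04, 13.15], [0.09, 5.04, 13.15], [0.09, 5.04, 13.15]]
"rot" [[-0.0, 0.0, -0.0], [-0.0, 0.0, -0.0], [-0.0, 0.0, -0.001], [-0.0, 0.0, -0.001], [-0.0, 0.0, -0.001], [-0.0, 0.0, -0.001], [-0.0, 0.0, -0.001], [-0.0, 0.0, -0.001], [-0.0, 0.0, -0.001], [-0.0, 0.0, -0.001]] 10
```

servo_tool(
  delta_pos=[
    [0,1.2,1.0],
    [0,2.8,2.4],
    [0,4.2,4.0],
    [0,5.0,5.8],
    [0,5.05,7.7],
    [0,5.05,9.6],
    [0,5.05,11.5],
    [0,5.05,13.2],
    [0,5.05,13.2],
    [0,5.05,13.2],
  ],
  rot=[
    [0,0,0],
    [0,0,0],
    [0,0,0],
    [0,0,0],
    [0,0,0],
    [0,0,0],
    [0,0,0],
    [0,0,0],
    [0,0,0],
    [0,0,0],
  ],
)

```text
time_s: 33.4
eef_pos: [0.4472, -0.3813, 0.0276]
eef_rot: [180.0, -0.0, -0.0]
wrist_force: [-0.2, 0.4, -0.2]
gripper_width: 0.0853
```

servo_tool(
  delta_pos=[
    [0,0,0],
    [0,0,0],
    [0,0,0],
    [0,0,0],
    [0,0,0],
    [0,0,0],
    [0,0,0],
    [0,0,0],
    [0,0,0],
    [0,0,0],
  ],
  rot=[
    [0,0,0],
    [0,0,0],
    [0,0,0],
    [0,0,0],
    [0,0,0],
    [0,0,0],
    [0,0,0],
    [0,0,0],
    [0,0,0],
    [0,0,0],
  ],
  fingers=1,
  squeeze=50,
)

```text
time_s: 34.65
eef_pos: [0.4476, -0.382, 0.0291]
eef_rot: [179.9, -0.1, -0.0]
wrist_force: [-2.6, 1.7, 8.1]
gripper_width: 0.0591
```

```bash
python3 - <<'E'
from plan import *
plan([(.447,-.36,.16,0,3),(.40,.10,.16,2.1,7)])
E
```

```text
t 34.65 pos [ 0.4476 -0.382   0.0291] rot [ 1.7989e+02 -9.0000e-02 -1.0000e-02] w 0.0591 F [-2.6  1.7  8.1] j6 44.5
"delta_pos" [[-0.01, -0.73, -4.36], [-0.02, -1.45, -8.73], [-0.04, -2.18, -13.09], [-0.71, -8.75, -13.11], [-1.38, -15.32, -13.12], [-2.05, -21.89, -13.13], [-2.73, -28.46, -13.15], [-3.4, -35.04, -13.16], [-4.07, -41.61, -13.18], [-4.74, -48.18, -13.19]]
"rot" [[0.002, -0.002, -0.0], [0.002, -0.002, -0.0], [0.002, -0.002, -0.0], [0.002, -0.002, -0.005], [0.002, -0.002, -0.011], [0.002, -0.002, -0.016], [0.002, -0.002, -0.021], [0.002, -0.002, -0.026], [0.002, -0.002, -0.032], [0.002, -0.002, -0.037]] 10
```

servo_tool(
  delta_pos=[
    [0,-0.3,-2.5],
    [0,-1.0,-6.5],
    [-0.1,-2.2,-10.5],
    [-0.4,-6.5,-13],
    [-1.0,-12.5,-13.1],
    [-1.8,-18.7,-13.1],
    [-2.5,-24.9,-13.1],
    [-3.2,-31.1,-13.1],
    [-3.9,-37.3,-13.1],
    [-4.5,-43.5,-13.1],
  ],
  rot=[
    [0,0,0],
    [0,0,0],
    [0,0,0],
    [0,0,-0.005],
    [0,0,-0.01],
    [0,0,-0.016],
    [0,0,-0.02],
    [0,0,-0.026],
    [0,0,-0.03],
    [0,0,-0.037],
  ],
)

```text
time_s: 35.9
eef_pos: [0.4015, 0.0557, 0.1586]
eef_rot: [-180.0, -0.1, 2.1]
wrist_force: [1.1, -0.4, -1.2]
gripper_width: 0.0592
```

```bash
python3 - <<'E'
from plan import *
plan([(.357,.344,.15,2.1,6),(.357,.344,.09,2.1,4)])
E
```

```text
t 35.9 pos [0.4015 0.0557 0.1586] rot [-1.80e+02 -1.00e-01  2.09e+00] w 0.0592 F [ 1.1 -0.4 -1.2] j6 88.6
"delta_pos" [[-0.57, -4.83, 0.14], [-1.13, -9.66, 0.29], [-1.7, -14.49, 0.43], [-2.27, -19.31, 0.57], [-2.83, -24.14, 0.72], [-3.4, -28.97, 0.86], [-3.4, -28.97, 2.36], [-3.41, -28.97, 3.86], [-3.41, -28.97, 5.36], [-3.41, -28.97, 6.86]]
"rot" [[-0.0, -0.002, -0.0], [-0.0, -0.002, -0.0], [-0.0, -0.002, -0.0], [-0.0, -0.002, -0.0], [-0.0, -0.002, -0.0], [-0.0, -0.002, -0.0], [-0.0, -0.002, -0.0], [-0.0, -0.002, -0.0], [-0.0, -0.002, -0.0], [-0.0, -0.002, -0.0]] 10
```

servo_tool(
  delta_pos=[
    [-0.5,-4,0],
    [-1.1,-9,0.2],
    [-1.7,-14.5,0.4],
    [-2.3,-19.6,0.5],
    [-2.9,-24.5,0.7],
    [-3.4,-28.5,0.8],
    [-3.4,-29,2.0],
    [-3.4,-29,3.9],
    [-3.4,-29,6],
    [-3.4,-29,7],
  ],
  rot=[
    [0,0,0],
    [0,0,0],
    [0,0,0],
    [0,0,0],
    [0,0,0],
    [0,0,0],
    [0,0,0],
    [0,0,0],
    [0,0,0],
    [0,0,0],
  ],
)

```text
time_s: 37.15
eef_pos: [0.3566, 0.3411, 0.0865]
eef_rot: [179.9, 0.1, 2.1]
wrist_force: [0.3, 0.1, -1.1]
gripper_width: 0.0587
```

```bash
python3 - <<'E'
from plan import *
plan([(.358,.344,.0355,2.1,7),(.358,.344,.0355,2.1,3)])
E
```

```text
t 37.15 pos [0.3566 0.3411 0.0865] rot [1.799e+02 1.100e-01 2.080e+00] w 0.0587 F [ 0.3  0.1 -1.1] j6 125.7
"delta_pos" [[0.02, -0.04, 0.73], [0.05, -0.08, 1.46], [0.07, -0.13, 2.18], [0.09, -0.17, 2.91], [0.11, -0.21, 3.64], [0.14, -0.25, 4.37], [0.16, -0.29, 5.1], [0.16, -0.29, 5.1], [0.16, -0.29, 5.1], [0.16, -0.29, 5.1]]
"rot" [[0.002, 0.002, -0.0], [0.002, 0.002, -0.0], [0.002, 0.002, -0.0], [0.002, 0.002, -0.0], [0.002, 0.002, -0.0], [0.002, 0.002, -0.0], [0.002, 0.002, -0.0], [0.002, 0.002, -0.0], [0.002, 0.002, -0.0], [0.002, 0.002, -0.0]] 10
```

servo_tool(
  delta_pos=[
    [0.1,-0.2,0.5],
    [0.2,-0.3,1.3],
    [0.2,-0.3,2.2],
    [0.2,-0.3,3.0],
    [0.2,-0.3,3.8],
    [0.2,-0.3,4.5],
    [0.2,-0.3,4.9],
    [0.2,-0.3,5.1],
    [0.2,-0.3,5.1],
    [0.2,-0.3,5.1],
  ],
  rot=[
    [0,0,0],
    [0,0,0],
    [0,0,0],
    [0,0,0],
    [0,0,0],
    [0,0,0],
    [0,0,0],
    [0,0,0],
    [0,0,0],
    [0,0,0],
  ],
)

```text
time_s: 38.4
eef_pos: [0.3594, 0.3457, 0.0374]
eef_rot: [-180.0, -0.0, 2.1]
wrist_force: [-0.7, -0.5, -2.3]
gripper_width: 0.0588
```

servo_tool(
  delta_pos=[
    [0,0,0],
    [0,0,0],
    [0,0,0],
    [0,0,0],
    [0,0,-0.5],
    [0,0,-2],
    [0,0,-4.5],
    [0,0,-7],
    [0,0,-10],
    [0,0,-12],
  ],
  rot=[
    [0,0,0],
    [0,0,0],
    [0,0,0],
    [0,0,0],
    [0,0,0],
    [0,0,0],
    [0,0,0],
    [0,0,0],
    [0,0,0],
    [0,0,0],
  ],
  fingers=-0.74,
)

```text
time_s: 39.65
eef_pos: [0.3599, 0.3461, 0.1602]
eef_rot: [-179.9, -0.1, 2.1]
wrist_force: [-0.6, 0.2, 0.0]
gripper_width: 0.0741
```

```bash
python3 snap.py i; python3 - <<'E'
from h import *
a=cv2.imread('pics/side_i.png')
crop(a,310,310,430,430,4,'x10.png')
from tins import *
tins(cv2.imread('pics/top_i.png'),[(431,254)])
from plan import *
plan([(.42,.0,.16,2.1,5),(.5,-.3,.16,0,5)])
E
```

```text
tin [ 0.5699 -0.3819] 49.5
t 39.75 pos [0.3609 0.3469 0.1612] rot [-179.79   -0.29    2.11] w 0.0744 F [-0.1  0.1  0. ] j6 125.9
"delta_pos" [[0.93, 6.98, 0.0], [1.85, 13.95, 0.0], [2.78, 20.93, 0.01], [3.71, 27.91, 0.01], [4.63, 34.89, 0.01], [6.01, 40.94, -0.01], [7.39, 47.0, -0.02], [8.77, 53.05, -0.04], [10.14, 59.11, -0.05], [11.52, 65.16, -0.07]]
"rot" [[-0.004, -0.005, 0.0], [-0.004, -0.005, 0.0], [-0.004, -0.005, 0.0], [-0.004, -0.005, 0.0], [-0.004, -0.005, 0.0], [-0.004, -0.005, 0.008], [-0.004, -0.005, 0.015], [-0.004, -0.005, 0.022], [-0.004, -0.005, 0.029], [-0.004, -0.005, 0.037]] 10
```

View pics/x10.png

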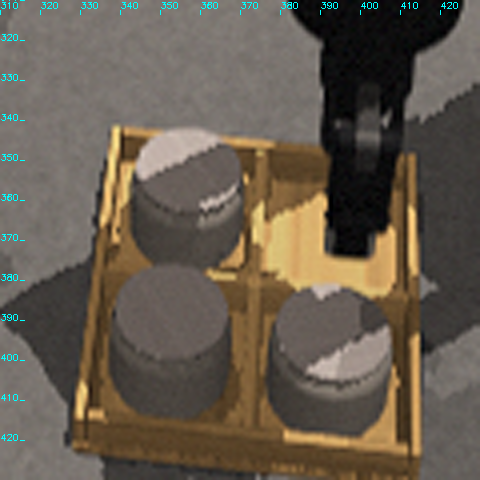

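servo_tool(
  delta_pos=[
    [0.5,4,0],
    [1.3,10,0],
    [2.1,16,0],
    [3.0,22,0],
    [3.8,28,0],
    [4.8,34,0],
    [6.0,40,0],
    [7.4,46,0],
    [8.8,52,0],
    [10.1,57.5,0],
  ],
  rot=[
    [0,0,0],
    [0,0,0],
    [0,0,0],
    [0,0,0],
    [0,0,0],
    [0,0,0.008],
    [0,0,0.015],
    [0,0,0.022],
    [0,0,0.029],
    [0,0,0.037],
  ],
  fingers=-1,
)

```text
time_s: 41.0
eef_pos: [0.4812, -0.2275, 0.1566]
eef_rot: [-180.0, 0.0, -0.1]
wrist_force: [0.5, 0.8, 0.2]
gripper_width: 0.0851
```

```bash
python3 - <<'E'
from plan import *
plan([(.57,-.382,.15,0,4),(.57,-.382,.07,0,3),(.57,-.382,.07,0,3)])
E
```

```text
t 41.0 pos [ 0.4812 -0.2275  0.1566] rot [-1.7999e+02  1.0000e-02 -7.0000e-02] w 0.0851 F [0.5 0.8 0.2] j6 59.2
"delta_pos" [[2.23, 3.86, 0.16], [4.45, 7.72, 0.33], [6.68, 11.58, 0.49], [8.9, 15.44, 0.65], [8.9, 15.44, 3.32], [8.9, 15.44, 5.99], [8.9, 15.44, 8.65], [8.9, 15.44, 8.65], [8.9, 15.44, 8.65], [8.9, 15.44, 8.65]]
"rot" [[-0.0, 0.0, -0.0], [-0.0, 0.0, -0.001], [-0.0, 0.0, -0.001], [-0.0, 0.0, -0.001], [-0.0, 0.0, -0.001], [-0.0, 0.0, -0.001], [-0.0, 0.0, -0.001], [-0.0, 0.0, -0.001], [-0.0, 0.0, -0.001], [-0.0, 0.0, -0.001]] 10
```

servo_tool(
  delta_pos=[
    [1.7,3,0],
    [4.0,7,0.2],
    [6.3,11,0.3],
    [8.2,14.3,0.6],
    [8.9,15.4,2],
    [8.9,15.45,5],
    [8.9,15.45,8],
    [8.9,15.45,10.5],
    [8.9,15.45,12.5],
    [8.9,15.45,13],
  ],
  rot=[
    [0,0,0],
    [0,0,0],
    [0,0,0],
    [0,0,0],
    [0,0,0],
    [0,0,0],
    [0,0,0],
    [0,0,0],
    [0,0,0],
    [0,0,0],
  ],
)

```text
time_s: 42.25
eef_pos: [0.5691, -0.3789, 0.0248]
eef_rot: [-179.9, 0.2, -0.0]
wrist_force: [0.4, 0.1, 0.0]
gripper_width: 0.0852
```

servo_tool(
  delta_pos=[
    [0,0,0],
    [0,0,0],
    [0,0,0],
    [0,0,0],
    [0,0,0],
    [0,0,0],
    [0,0,0],
    [0,0,0],
    [0,0,0],
    [0,0,0],
  ],
  rot=[
    [0,0,0],
    [0,0,0],
    [0,0,0],
    [0,0,0],
    [0,0,0],
    [0,0,0],
    [0,0,0],
    [0,0,0],
    [0,0,0],
    [0,0,0],
  ],
  fingers=1,
  squeeze=50,
)

```text
time_s: 43.5
eef_pos: [0.5714, -0.3807, 0.0291]
eef_rot: [179.9, -0.1, -0.0]
wrist_force: [0.2, -0.8, 5.7]
gripper_width: 0.059
```

```bash
python3 - <<'E'
from plan import *
plan([(.55,-.37,.17,0,4),(.42,-.1,.17,0,6)])
E
```

```text
t 43.5 pos [ 0.5714 -0.3807  0.0291] rot [ 1.7989e+02 -1.5000e-01 -1.0000e-02] w 0.059 F [ 0.2 -0.8  5.7] j6 52.1
"delta_pos" [[-0.53, -0.26, -3.52], [-1.05, -0.52, -7.05], [-1.58, -0.78, -10.57], [-2.1, -1.04, -14.1], [-4.27, -5.54, -14.11], [-6.44, -10.04, -14.13], [-8.61, -14.54, -14.14], [-10.77, -19.04, -14.16], [-12.94, -23.54, -14.17], [-15.11, -28.04, -14.18]]
"rot" [[0.002, -0.003, -0.0], [0.002, -0.003, -0.0], [0.002, -0.003, -0.0], [0.002, -0.003, -0.0], [0.002, -0.003, -0.0], [0.002, -0.003, -0.0], [0.002, -0.003, -0.0], [0.002, -0.003, -0.0], [0.002, -0.003, -0.0], [0.002, -0.003, -0.0]] 10
```

servo_tool(
  delta_pos=[
    [-0.3,-0.2,-2.5],
    [-0.8,-0.5,-6.5],
    [-1.4,-0.8,-10.5],
    [-2.1,-1.2,-13.7],
    [-4.0,-5.0,-14.2],
    [-6.4,-10,-14.2],
    [-8.6,-14.5,-14.2],
    [-10.8,-19.5,-14.2],
    [-13.0,-25,-14.2],
    [-15.0,-30.5,-14.2],
  ],
  rot=[
    [0,0,0],
    [0,0,0],
    [0,0,0],
    [0,0,0],
    [0,0,0],
    [0,0,-0.01],
    [0,0,-0.02],
    [0,0,-0.03],
    [0,0,-0.037],
    [0,0,-0.037],
  ],
)

```text
time_s: 44.75
eef_pos: [0.4192, -0.0733, 0.169]
eef_rot: [-180.0, -0.0, 2.1]
wrist_force: [0.6, 0.0, -1.2]
gripper_width: 0.0591
```

```bash
python3 - <<'E'
from plan import *
plan([(.361,.252,.15,2.1,7),(.361,.252,.09,2.1,3)])
E
```

```text
t 44.75 pos [ 0.4192 -0.0733  0.169 ] rot [-1.7999e+02 -2.0000e-02  2.0800e+00] w 0.0591 F [ 0.6  0.  -1.2] j6 71.1
"delta_pos" [[-0.66, -4.67, 0.27], [-1.32, -9.35, 0.54], [-1.99, -14.02, 0.82], [-2.65, -18.7, 1.09], [-3.31, -23.37, 1.36], [-3.97, -28.04, 1.63], [-4.63, -32.72, 1.9], [-4.64, -32.72, 3.9], [-4.64, -32.72, 5.9], [-4.64, -32.72, 7.9]]
"rot" [[-0.0, -0.0, -0.0], [-0.0, -0.0, -0.0], [-0.0, -0.0, -0.0], [-0.0, -0.0, -0.0], [-0.0, -0.0, -0.0], [-0.0, -0.0, -0.0], [-0.0, -0.0, -0.0], [-0.0, -0.0, -0.0], [-0.0, -0.0, -0.0], [-0.0, -0.0, -0.0]] 10
```

servo_tool(
  delta_pos=[
    [-0.6,-4,0.2],
    [-1.3,-9,0.5],
    [-2.0,-14.2,0.8],
    [-2.7,-19.5,1.1],
    [-3.4,-24.8,1.4],
    [-4.1,-29.5,1.6],
    [-4.6,-32.4,1.9],
    [-4.6,-32.8,4],
    [-4.6,-32.8,6.5],
    [-4.6,-32.8,8],
  ],
  rot=[
    [0,0,0],
    [0,0,0],
    [0,0,0],
    [0,0,0],
    [0,0,0],
    [0,0,0],
    [0,0,0],
    [0,0,0],
    [0,0,0],
    [0,0,0],
  ],
)

```text
time_s: 46.0
eef_pos: [0.3613, 0.251, 0.0877]
eef_rot: [180.0, 0.1, 2.1]
wrist_force: [-0.4, -0.7, -2.4]
gripper_width: 0.0589
```

```bash
python3 - <<'E'
from plan import *
plan([(.361,.252,.0355,2.1,7),(.361,.252,.0355,2.1,3)])
E
```

```text
t 46.0 pos [0.3613 0.251  0.0877] rot [1.7996e+02 9.0000e-02 2.1300e+00] w 0.0589 F [-0.4 -0.7 -2.4] j6 116.0
"delta_pos" [[-0.0, -0.02, 0.75], [-0.01, -0.03, 1.49], [-0.01, -0.05, 2.24], [-0.01, -0.06, 2.98], [-0.01, -0.08, 3.73], [-0.02, -0.09, 4.48], [-0.02, -0.11, 5.22], [-0.02, -0.11, 5.22], [-0.02, -0.11, 5.22], [-0.02, -0.11, 5.22]]
"rot" [[0.001, 0.002, 0.0], [0.001, 0.002, 0.0], [0.001, 0.002, 0.0], [0.001, 0.002, 0.0], [0.001, 0.002, 0.0], [0.001, 0.002, 0.0], [0.001, 0.002, 0.001], [0.001, 0.002, 0.001], [0.001, 0.002, 0.001], [0.001, 0.002, 0.001]] 10
```

servo_tool(
  delta_pos=[
    [0,0,0.5],
    [0,0,1.3],
    [0,0,2.2],
    [0,0,3.0],
    [0,0,3.8],
    [0,0,4.5],
    [0,0,5.0],
    [0,0,5.25],
    [0,0,5.25],
    [0,0,5.25],
  ],
  rot=[
    [0,0,0],
    [0,0,0],
    [0,0,0],
    [0,0,0],
    [0,0,0],
    [0,0,0],
    [0,0,0],
    [0,0,0],
    [0,0,0],
    [0,0,0],
  ],
)

```text
time_s: 47.25
eef_pos: [0.3625, 0.2514, 0.0369]
eef_rot: [-180.0, -0.0, 2.1]
wrist_force: [0.6, 0.9, -2.8]
gripper_width: 0.0591
```

servo_tool(
  delta_pos=[
    [0,0,0],
    [0,0,0],
    [0,0,0],
    [0,0,0],
    [0,0,-0.5],
    [0,0,-2],
    [0,0,-4.5],
    [0,0,-7],
    [0,0,-10],
    [0,0,-12],
  ],
  rot=[
    [0,0,0],
    [0,0,0],
    [0,0,0],
    [0,0,0],
    [0,0,0],
    [0,0,0],
    [0,0,0],
    [0,0,0],
    [0,0,0],
    [0,0,0],
  ],
  fingers=-0.74,
)

```text
time_s: 48.5
eef_pos: [0.363, 0.2517, 0.1595]
eef_rot: [-179.9, -0.2, 2.1]
wrist_force: [0.5, 0.2, -0.6]
gripper_width: 0.0744
```

```bash
python3 snap.py j; python3 - <<'E'
from h import *
a=cv2.imread('pics/side_j.png')
crop(a,310,310,430,430,4,'x11.png')
b=cv2.imread('pics/top_j.png'); crop(b,340,195,430,295,6,'x12.png')
a=-.326
o=np.array([.66,-.262])
print('grip', o-.1125*np.array([np.cos(a),np.sin(a)]))
from plan import *
plan([(.42,.0,.17,-6,5),(.5,-.18,.17,-18.6,5)])
E
```

```text
grip [ 0.55342527 -0.22597117]
t 48.6 pos [0.3641 0.2523 0.1604] rot [-179.84   -0.32    2.11] w 0.0745 F [ 1.1 -0.1 -0.1] j6 116.0
"delta_pos" [[0.93, 5.08, -0.2], [1.87, 10.16, -0.4], [2.8, 15.25, -0.6], [3.73, 20.33, -0.8], [4.66, 25.41, -1.0], [6.13, 29.07, -1.0], [7.6, 32.72, -1.0], [9.06, 36.38, -1.01], [10.53, 40.04, -1.01], [12.0, 43.69, -1.01]]
"rot" [[-0.003, -0.005, 0.028], [-0.003, -0.005, 0.057], [-0.003, -0.005, 0.085], [-0.003, -0.005, 0.113], [-0.003, -0.005, 0.142], [-0.003, -0.005, 0.186], [-0.003, -0.005, 0.229], [-0.003, -0.005, 0.273], [-0.004, -0.005, 0.317], [-0.004, -0.005, 0.361]] 10
```

View pics/x11.png

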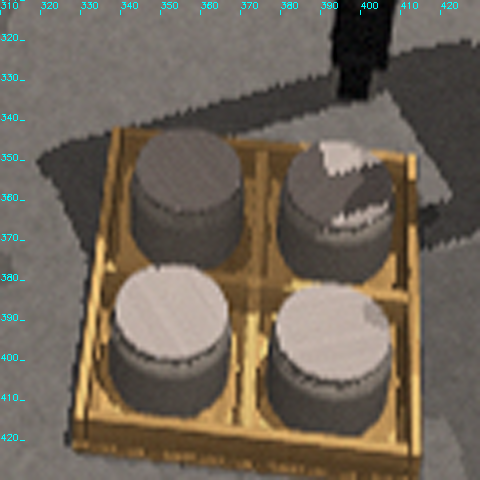

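View pics/x12.png

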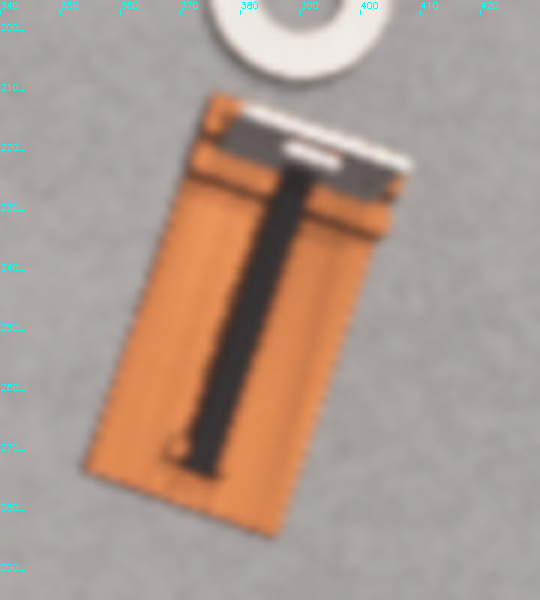

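servo_tool(
  delta_pos=[
    [0.5,3,-0.1],
    [1.4,7.5,-0.3],
    [2.4,13,-0.5],
    [3.4,18.5,-0.7],
    [4.5,24,-0.9],
    [5.8,28.3,-1.0],
    [7.4,32.4,-1.0],
    [9.0,36.4,-1.0],
    [10.5,40,-1.0],
    [12,43.6,-1.0],
  ],
  rot=[
    [0,0,0.02],
    [0,0,0.05],
    [0,0,0.08],
    [0,0,0.11],
    [0,0,0.14],
    [0,0,0.186],
    [0,0,0.229],
    [0,0,0.273],
    [0,0,0.317],
    [0,0,0.363],
  ],
  fingers=-0.4,
)

```text
time_s: 49.85
eef_pos: [0.4982, -0.1812, 0.1659]
eef_rot: [-180.0, 0.0, -18.8]
wrist_force: [0.3, 0.6, 0.2]
gripper_width: 0.0595
```

```bash
python3 - <<'E'
from plan import *
plan([(.5525,-.2268,.12,-18.8,4),(.5525,-.2268,.03,-18.8,4),(.5525,-.2268,.03,-18.8,2)])
E
```

```text
t 49.85 pos [ 0.4982 -0.1812  0.1659] rot [-1.7999e+02  5.0000e-02 -1.8800e+01] w 0.0595 F [0.3 0.6 0.2] j6 83.3
"delta_pos" [[1.65, 0.64, 1.15], [3.3, 1.28, 2.29], [4.96, 1.93, 3.44], [6.61, 2.57, 4.58], [6.61, 2.57, 6.83], [6.61, 2.57, 9.08], [6.61, 2.57, 11.33], [6.62, 2.57, 13.58], [6.62, 2.57, 13.58], [6.62, 2.57, 13.58]]
"rot" [[-0.0, 0.001, 0.0], [-0.0, 0.001, 0.0], [-0.0, 0.001, 0.0], [-0.0, 0.001, 0.0], [-0.0, 0.001, 0.0], [-0.0, 0.001, 0.0], [-0.0, 0.001, 0.0], [-0.0, 0.001, 0.0], [-0.0, 0.001, 0.0], [-0.0, 0.001, 0.0]] 10
```

servo_tool(
  delta_pos=[
    [1.5,0.6,0.6],
    [3.5,1.3,1.6],
    [5.5,2.1,3.0],
    [6.6,2.55,4.6],
    [6.6,2.55,6.8],
    [6.6,2.55,9],
    [6.6,2.55,11.2],
    [6.6,2.55,13],
    [6.6,2.55,13.6],
    [6.6,2.55,13.6],
  ],
  rot=[
    [0,0,0],
    [0,0,0],
    [0,0,0],
    [0,0,0],
    [0,0,0],
    [0,0,0],
    [0,0,0],
    [0,0,0],
    [0,0,0],
    [0,0,0],
  ],
)

```text
time_s: 51.1
eef_pos: [0.5524, -0.2252, 0.0303]
eef_rot: [-180.0, 0.0, -18.7]
wrist_force: [-0.1, 0.3, 0.3]
gripper_width: 0.0599
```

servo_tool(
  delta_pos=[
    [0,0,0],
    [0,0,0],
    [0,0,0],
    [0,0,0],
    [0,0,0],
    [0,0,0],
    [0,0,0],
    [0,0,0],
    [0,0,0],
    [0,0,0],
  ],
  rot=[
    [0,0,0],
    [0,0,0],
    [0,0,0],
    [0,0,0],
    [0,0,0],
    [0,0,0],
    [0,0,0],
    [0,0,0],
    [0,0,0],
    [0,0,0],
  ],
  fingers=1,
  squeeze=80,
)

```text
time_s: 52.35
eef_pos: [0.5533, -0.2258, 0.0317]
eef_rot: [180.0, -0.1, -18.7]
wrist_force: [-0.7, -0.5, 5.6]
gripper_width: 0.0141
```

servo_tool(
  delta_pos=[
    [0,0,-0.3],
    [0,0,-1],
    [0,0,-2],
    [0,0,-3.5],
    [0,0,-5],
    [0,0,-6.5],
    [0,0,-8],
    [0,0,-8.5],
    [0,0,-8.5],
    [0,0,-8.5],
  ],
  rot=[
    [0,0,0],
    [0,0,0],
    [0,0,0],
    [0,0,0],
    [0,0,0],
    [0,0,0],
    [0,0,0],
    [0,0,0],
    [0,0,0],
    [0,0,0],
  ],
)

```text
time_s: 53.6
eef_pos: [0.5521, -0.2251, 0.1148]
eef_rot: [-180.0, 0.1, -18.7]
wrist_force: [0.1, 0.6, -1.0]
gripper_width: 0.0144
```

```bash
python3 snap.py k; python3 - <<'E'
from h import *
a=cv2.imread('pics/side_k.png')
crop(a,280,130,400,250,5,'x13.png')
b=cv2.imread('pics/top_k.png'); crop(b,330,180,430,290,5,'x14.png')
E
```

```text
(no output)
```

View pics/x13.png

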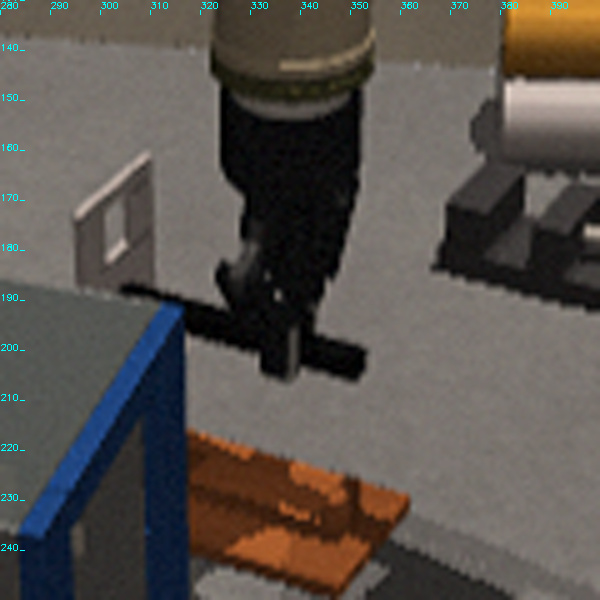

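View pics/x14.png

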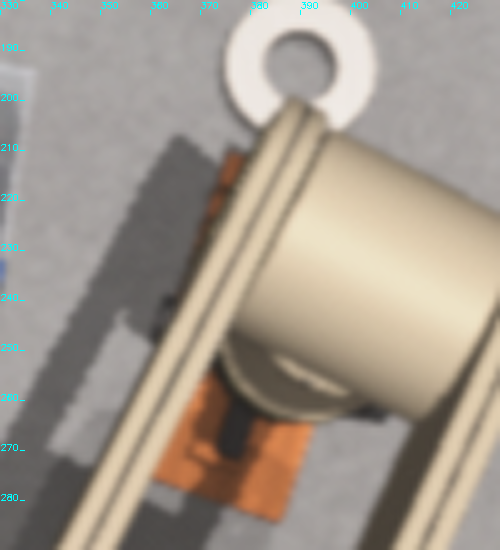

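```bash
python3 - <<'E'
from fit import *
T=np.array([.5521,-.2251,.1148]); yaw=np.radians(-18.7)
def gp(L,pitch=0,zoff=-.0197):
    o=np.array([T[0]+L*np.cos(yaw),T[1]+L*np.sin(yaw),T[2]+zoff])
    P=np.array([[-.0,.04,.11],[-.0,-.04,.11],[-.0025,.014,.1],[-.0025,-.014,.1],[-.0025,.014,.066],[-.1575,0,.036]])
    # pitch about y at grip point
    g=np.array([-L,0,.036]); P=g+R.from_euler('y',pitch).apply(P-g)
    return pose(P,[o[0],o[1],yaw])+[0,0,o[2]]
for pt in(-.05,0,.05): print(pt,proj('side',gp(.1125,pt)).round(1).tolist())
E
```

```text
-0.05 [[295.5, 171.0], [309.7, 158.6], [301.0, 170.2], [305.9, 165.8], [300.8, 180.5], [351.4, 203.0]]
0 [[294.4, 172.4], [308.6, 160.0], [300.0, 171.6], [304.9, 167.2], [300.4, 182.1], [351.5, 202.3]]
0.05 [[293.4, 173.9], [307.5, 161.5], [299.1, 173.1], [304.1, 168.7], [300.0, 183.6], [351.5, 201.6]]
```

```bash
python3 - <<'E'
from plan import *
c=np.cos(-.1405);s_=np.sin(-.1405)
for xc in(-.1815,-.13,-.1115+.0335): print(xc,.5995+c*xc,.0155+s_*xc)
plan([(.42,-.19,.1,-14,4),(.42,.041,.098,-8.05,6)])
E
```

```text
-0.1815 0.41978848269005764 0.04091693423995662
-0.13 0.4707810068854408 0.03370496667324717
-0.078 0.5222686041312645 0.0264229800039483
t 53.7 pos [ 0.552  -0.2251  0.1147] rot [-1.7999e+02  9.0000e-02 -1.8690e+01] w 0.0147 F [-0.7 -0.1 -1.8] j6 81.6
"delta_pos" [[-3.41, 0.23, 0.37], [-6.81, 0.45, 0.74], [-10.22, 0.68, 1.12], [-13.63, 0.91, 1.49], [-14.86, -2.74, 1.52], [-16.1, -6.38, 1.56], [-17.33, -10.03, 1.6], [-18.56, -13.68, 1.63], [-19.8, -17.33, 1.67], [-21.03, -20.97, 1.7]]
"rot" [[-0.0, 0.002, -0.02], [-0.0, 0.002, -0.041], [-0.0, 0.002, -0.061], [-0.0, 0.002, -0.082], [-0.0, 0.002, -0.099], [-0.0, 0.001, -0.116], [-0.0, 0.001, -0.134], [-0.0, 0.001, -0.151], [-0.0, 0.001, -0.168], [-0.0, 0.001, -0.186]] 10
```

servo_tool(
  delta_pos=[
    [-2.5,0.1,0.2],
    [-6.0,0.4,0.6],
    [-10.0,0.6,1.0],
    [-13.5,0.9,1.4],
    [-14.9,-2.7,1.5],
    [-16.1,-6.4,1.6],
    [-17.3,-10.0,1.6],
    [-18.6,-13.7,1.6],
    [-19.8,-17.3,1.7],
    [-21.0,-21.0,1.7],
  ],
  rot=[
    [0,0,-0.02],
    [0,0,-0.04],
    [0,0,-0.06],
    [0,0,-0.08],
    [0,0,-0.1],
    [0,0,-0.116],
    [0,0,-0.134],
    [0,0,-0.151],
    [0,0,-0.168],
    [0,0,-0.186],
  ],
)

```text
time_s: 54.95
eef_pos: [0.4205, 0.0421, 0.0983]
eef_rot: [180.0, 0.0, -8.0]
wrist_force: [0.9, 0.5, -1.3]
gripper_width: 0.0144
```

```bash
python3 - <<'E'
from plan import *
plan([(.4198,.0409,.098,-8.05,10)])
E
```

```text
t 54.95 pos [0.4205 0.0421 0.0983] rot [ 1.80e+02  2.00e-02 -8.01e+00] w 0.0144 F [ 0.9  0.5 -1.3] j6 96.8
"delta_pos" [[-0.01, 0.01, 0.0], [-0.01, 0.03, 0.01], [-0.02, 0.04, 0.01], [-0.02, 0.05, 0.01], [-0.03, 0.06, 0.01], [-0.03, 0.08, 0.02], [-0.04, 0.09, 0.02], [-0.04, 0.1, 0.02], [-0.05, 0.11, 0.03], [-0.06, 0.13, 0.03]]
"rot" [[0.0, 0.0, 0.0], [0.0, 0.0, 0.0], [0.0, 0.0, 0.0], [0.0, 0.0, 0.0], [0.0, 0.0, 0.0], [0.0, 0.0, 0.0], [0.0, 0.0, 0.0], [0.0, 0.0, 0.001], [0.0, 0.0, 0.001], [0.0, 0.0, 0.001]] 10
```

Settle and check the gauge against the opening.

servo_tool(
  delta_pos=[
    [0,0.1,0],
    [0,0.1,0],
    [0,0.1,0],
    [0,0.1,0],
    [0,0.1,0],
    [0,0.1,0],
    [0,0.1,0],
    [0,0.1,0],
    [0,0.1,0],
    [0,0.1,0],
  ],
  rot=[
    [0,0,0],
    [0,0,0],
    [0,0,0],
    [0,0,0],
    [0,0,0],
    [0,0,0],
    [0,0,0],
    [0,0,0],
    [0,0,0],
    [0,0,0],
  ],
)

```text
time_s: 56.2
eef_pos: [0.4208, 0.0399, 0.0986]
eef_rot: [-180.0, 0.0, -8.0]
wrist_force: [0.1, 0.4, -1.0]
gripper_width: 0.0142
```

```bash
python3 snap.py l; cat > gov.py <<'E'
from fit import *
import sys
def lines(n,img,T,yaw,L,zoff,roi,f,name,seat=None):
    o=np.array([T[0]+L*np.cos(yaw),T[1]+L*np.sin(yaw),T[2]+zoff])
    x0,y0,x1,y1=roi; e=cv2.resize(img[y0:y1,x0:x1],None,fx=f,fy=f,interpolation=cv2.INTER_CUBIC)
    def poly(P,col):
        P=pose(np.array(P,float),[o[0],o[1],yaw])+[0,0,o[2]]; uv=((proj(n,P)-[x0,y0]+.5)*f).astype(int); cv2.polylines(e,[uv],True,col,1)
    for x in(-.0025,): 
        poly([[x,-.04,0],[x,.04,0],[x,.04,.11],[x,-.04,.11]],(0,255,0)); poly([[x,-.014,.066],[x,.014,.066],[x,.014,.1],[x,-.014,.1]],(0,255,0))
    poly([[-.1575,y,z] for y,z in((-.008,.028),(.008,.028),(.008,.044),(-.008,.044))],(0,255,255))
    # hook seat lines
    c,s=np.cos(-.1405),np.sin(-.1405)
    def cab(P): return pose(np.array(P,float),[.5995,.0155,-.1405])
    for P in([[.023,0,.17],[.023,0,.156],[.1,0,.156]],[[.043,-.03,.082],[.043,.03,.082]]):
        uv=((proj(n,cab(P))-[x0,y0]+.5)*f).astype(int); cv2.polylines(e,[uv],False,(255,0,255),1)
    cv2.imwrite('pics/'+name,e)
if __name__=='__main__':
    from station import r
    s=r.read_state(); print(s['time_s'],s['eef_pos'],s['eef_rot'],s['wrist_force'])
    k=sys.argv[1]
    lines('side',cv2.imread(f'pics/side_{k}.png'),s['eef_pos'],np.radians(s['eef_rot'][2]),.1115,-.0197,(240,170,390,310),5,f'gs_{k}.png')
    lines('top',cv2.imread(f'pics/top_{k}.png'),s['eef_pos'],np.radians(s['eef_rot'][2]),.1115,-.0197,(230,175,350,310),5,f'gt_{k}.png')
E
python3 gov.py l
```

```text
56.3 [0.42077836 0.03991044 0.09858287] [ 1.79999725e+02  1.46067013e-03 -8.02927907e+00] [ 0.30165545 -0.03123656 -1.77057212]
```

View pics/gs_l.png

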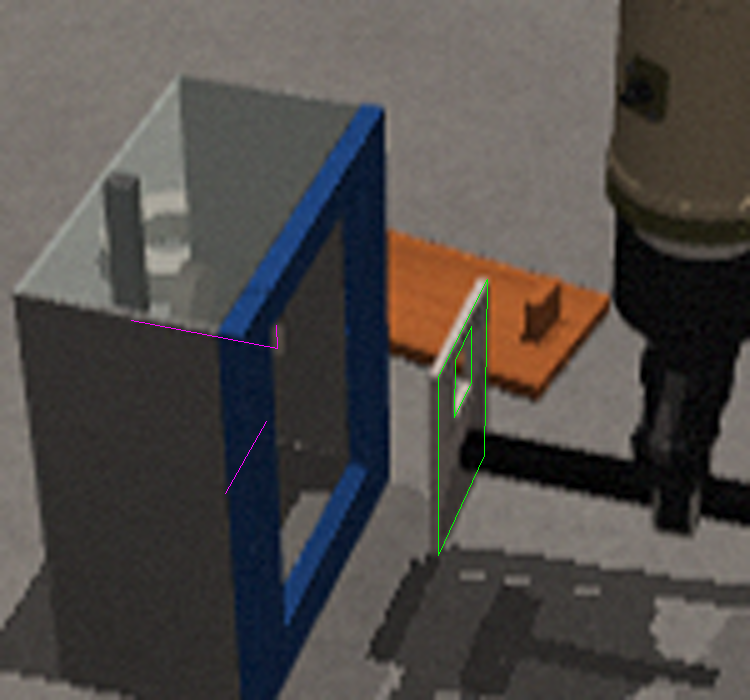

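View pics/gt_l.png

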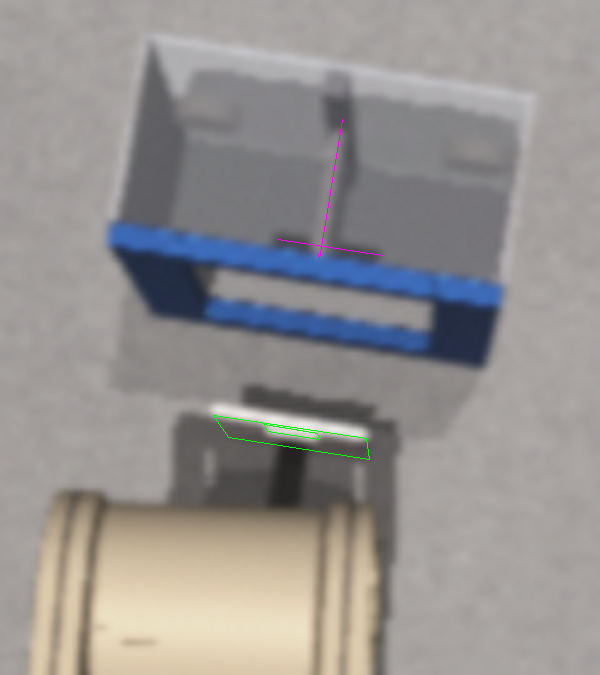

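servo_tool(
  delta_pos=[
    [0.4,0,0],
    [1.2,0,0],
    [2.0,0,0],
    [3.0,0,0],
    [4.0,-0.05,0],
    [5.0,-0.05,0],
    [6.0,-0.05,0],
    [7.0,-0.05,0],
    [7.5,-0.05,0],
    [7.5,-0.05,0],
  ],
  rot=[
    [0,0,0],
    [0,0,0],
    [0,0,0],
    [0,0,0],
    [0,0,0],
    [0,0,0],
    [0,0,0],
    [0,0,0],
    [0,0,0],
    [0,0,0],
  ],
)

```text
time_s: 57.55
eef_pos: [0.4953, 0.0299, 0.0986]
eef_rot: [-180.0, 0.0, -8.0]
wrist_force: [-0.1, -0.7, -0.9]
gripper_width: 0.0144
```

```bash
python3 snap.py m; python3 gov.py m; python3 - <<'E'
from plan import *
plan([(.5223,.0260,.098,-8.05,10)])
E
```

```text
57.65 [0.49488002 0.02995305 0.09846753] [-1.79999537e+02  2.51726700e-02 -8.03291834e+00] [-0.01997312 -0.32123709 -0.91158719]
t 57.65 pos [0.4949 0.03   0.0985] rot [-1.80e+02  3.00e-02 -8.03e+00] w 0.0144 F [-0.  -0.3 -0.9] j6 95.6
"delta_pos" [[0.28, 0.0, 0.0], [0.55, 0.0, 0.01], [0.83, 0.0, 0.01], [1.11, 0.0, 0.02], [1.39, 0.0, 0.02], [1.66, 0.0, 0.03], [1.94, 0.01, 0.03], [2.22, 0.01, 0.04], [2.49, 0.01, 0.04], [2.77, 0.01, 0.05]]
"rot" [[-0.0, 0.0, 0.0], [-0.0, 0.0, 0.0], [-0.0, 0.0, 0.0], [-0.0, 0.0, 0.0], [-0.0, 0.0, 0.0], [-0.0, 0.0, 0.0], [-0.0, 0.0, 0.0], [-0.0, 0.0, 0.0], [-0.0, 0.0, 0.0], [-0.0, 0.0, 0.0]] 10
```

View pics/gs_m.png

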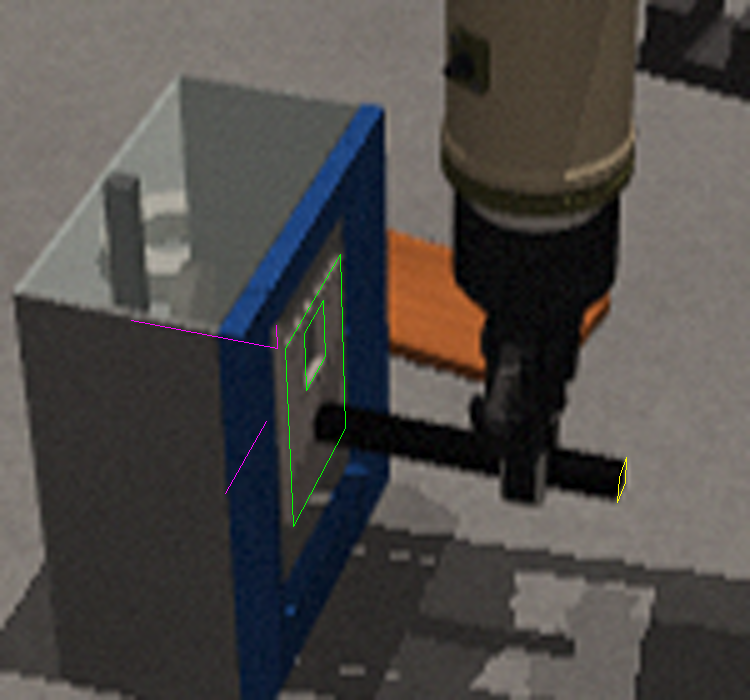

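View pics/gt_m.png

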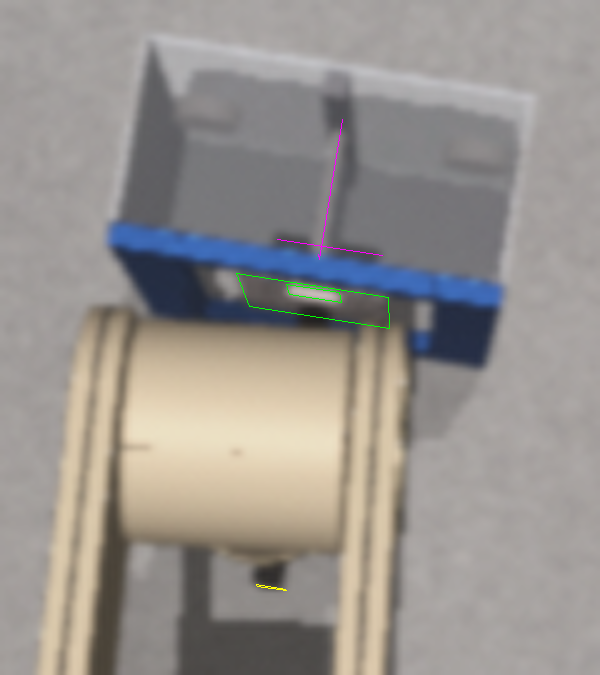

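servo_tool(
  delta_pos=[
    [0.2,0,0],
    [0.5,0,0],
    [0.9,0,0],
    [1.3,0,0],
    [1.7,0,0],
    [2.1,0,0],
    [2.4,0,0],
    [2.7,0,0],
    [2.75,0,0],
    [2.75,0,0],
  ],
  rot=[
    [0,0,0],
    [0,0,0],
    [0,0,0],
    [0,0,0],
    [0,0,0],
    [0,0,0],
    [0,0,0],
    [0,0,0],
    [0,0,0],
    [0,0,0],
  ],
)

```text
time_s: 58.9
eef_pos: [0.5223, 0.026, 0.0985]
eef_rot: [180.0, 0.0, -8.0]
wrist_force: [0.7, 0.3, -0.7]
gripper_width: 0.0147
```

```bash
python3 snap.py n; python3 gov.py n
```

```text
59.0 [0.5222183  0.02609356 0.09853048] [-1.79999317e+02  1.18691334e-02 -8.03193697e+00] [-1.14913859 -0.11325198 -2.08230648]
```

View pics/gs_n.png

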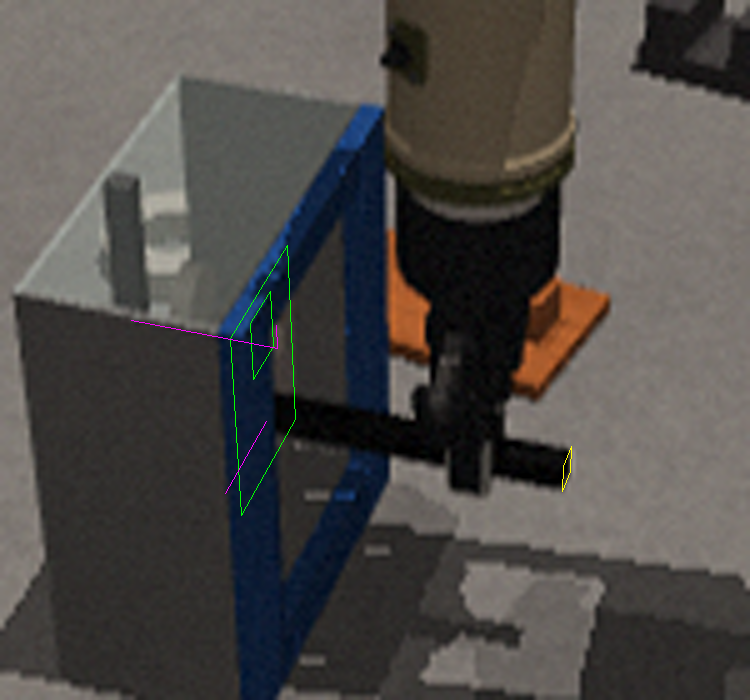

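View pics/gt_n.png

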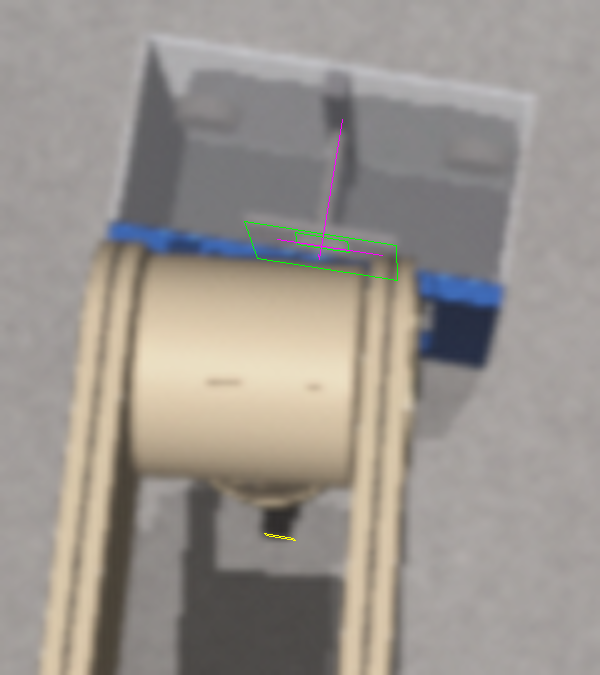

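servo_tool(
  delta_pos=[
    [0.1,0,0.1],
    [0.1,0,0.3],
    [0.1,0,0.5],
    [0.1,0,0.7],
    [0.1,0,0.9],
    [0.1,0,1.1],
    [0.1,0,1.3],
    [0.1,0,1.5],
    [0.1,0,1.6],
    [0.1,0,1.6],
  ],
  rot=[
    [0,0,0],
    [0,0,0],
    [0,0,0],
    [0,0,0],
    [0,0,0],
    [0,0,0],
    [0,0,0],
    [0,0,0],
    [0,0,0],
    [0,0,0],
  ],
)

```text
time_s: 60.25
eef_pos: [0.5233, 0.0259, 0.0825]
eef_rot: [-180.0, 0.0, -8.0]
wrist_force: [-0.4, 0.6, -0.9]
gripper_width: 0.0141
```

servo_tool(
  delta_pos=[
    [0,0,0.05],
    [0,0,0.1],
    [0,0,0.15],
    [0,0,0.2],
    [0,0,0.25],
    [0,0,0.25],
    [0,0,0.25],
    [0,0,0.25],
    [0,0,0.25],
    [0,0,0.25],
  ],
  rot=[
    [0,0,0],
    [0,0,0],
    [0,0,0],
    [0,0,0],
    [0,0,0],
    [0,0,0],
    [0,0,0],
    [0,0,0],
    [0,0,0],
    [0,0,0],
  ],
)

```text
time_s: 61.5
eef_pos: [0.5234, 0.0259, 0.0801]
eef_rot: [-180.0, -0.0, -8.0]
wrist_force: [-0.5, 0.5, -0.7]
gripper_width: 0.0146
```

```bash
python3 snap.py o; python3 gov.py o
```

```text
61.6 [0.52339705 0.02591516 0.08012854] [ 1.79999888e+02 -5.43691031e-03 -8.03255882e+00] [ 0.42014174 -0.0619667  -0.50607785]
```

View pics/gs_o.png

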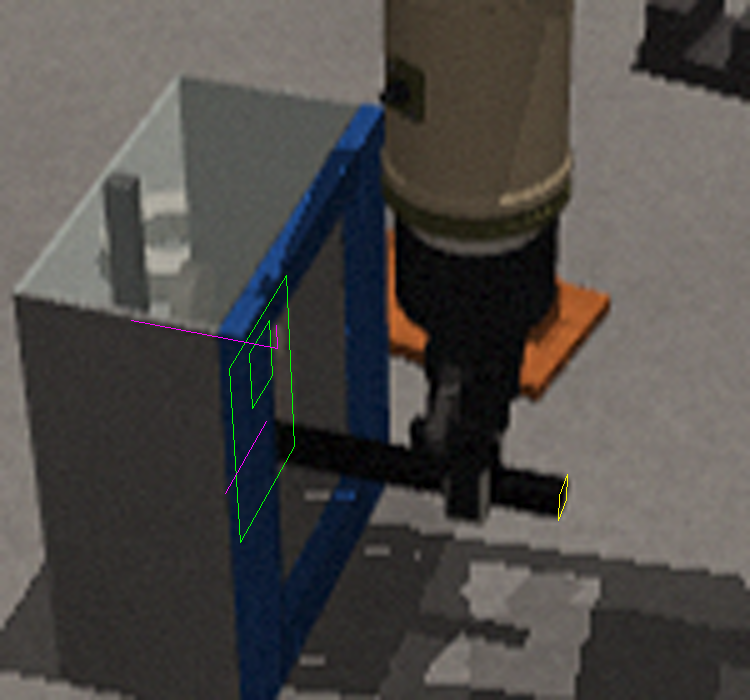

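servo_tool(
  delta_pos=[
    [0,0,0.03],
    [0,0,0.06],
    [0,0,0.1],
    [0,0,0.15],
    [0,0,0.15],
    [0,0,0.15],
    [0,0,0.15],
    [0,0,0.15],
    [0,0,0.15],
    [0,0,0.15],
  ],
  rot=[
    [0,0,0],
    [0,0,0],
    [0,0,0],
    [0,0,0],
    [0,0,0],
    [0,0,0],
    [0,0,0],
    [0,0,0],
    [0,0,0],
    [0,0,0],
  ],
)

```text
time_s: 62.85
eef_pos: [0.5237, 0.0259, 0.0789]
eef_rot: [-180.0, -0.0, -8.0]
wrist_force: [2.9, -0.5, 3.0]
gripper_width: 0.0148
```

servo_tool(
  delta_pos=[
    [0,0,0.03],
    [0,0,0.06],
    [0,0,0.1],
    [0,0,0.15],
    [0,0,0.15],
    [0,0,0.15],
    [0,0,0.15],
    [0,0,0.15],
    [0,0,0.15],
    [0,0,0.15],
  ],
  rot=[
    [0,0,0],
    [0,0,0],
    [0,0,0],
    [0,0,0],
    [0,0,0],
    [0,0,0],
    [0,0,0],
    [0,0,0],
    [0,0,0],
    [0,0,0],
  ],
)

```text
time_s: 64.1
eef_pos: [0.5242, 0.0258, 0.0778]
eef_rot: [-180.0, -0.1, -8.0]
wrist_force: [4.8, 0.5, 6.0]
gripper_width: 0.0147
```

servo_tool(
  delta_pos=[
    [0,0,-0.1],
    [0,0,-0.15],
    [0,0,-0.15],
    [0,0,-0.15],
    [0,0,-0.15],
    [0,0,-0.15],
    [0,0,-0.15],
    [0,0,-0.15],
    [0,0,-0.15],
    [0,0,-0.15],
  ],
  rot=[
    [0,0,0],
    [0,0,0],
    [0,0,0],
    [0,0,0],
    [0,0,0],
    [0,0,0],
    [0,0,0],
    [0,0,0],
    [0,0,0],
    [0,0,0],
  ],
  fingers=0.1,
)

```text
time_s: 65.35
eef_pos: [0.5233, 0.0259, 0.0786]
eef_rot: [180.0, 0.0, -8.0]
wrist_force: [-0.4, 0.2, -0.3]
gripper_width: 0.0388
```

```bash
python3 snap.py p; python3 gov.py p
```

```text
65.45 [0.52337215 0.02595    0.07862252] [-1.79996560e+02 -3.49488909e-03 -8.03392210e+00] [-0.87638749 -0.15423571  0.10189492]
```

View pics/gs_p.png

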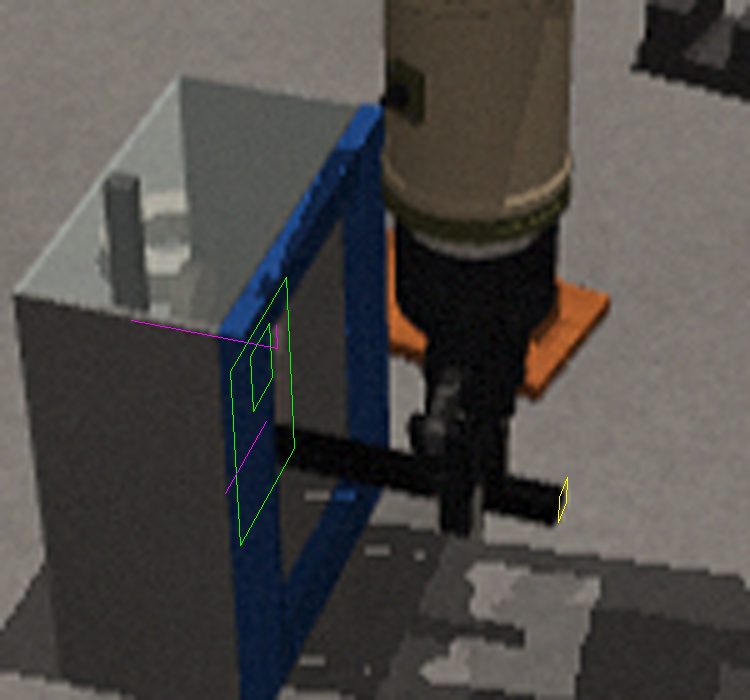

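servo_tool(
  delta_pos=[
    [0,0,-0.5],
    [0,0,-1.5],
    [0,0,-3],
    [0,0,-5],
    [0,0,-7],
    [0,0,-9],
    [-2,0,-11],
    [-5,0,-12],
    [-8,0,-13],
    [-10,0,-13],
  ],
  rot=[
    [0,0,0],
    [0,0,0],
    [0,0,0],
    [0,0,0],
    [0,0,0],
    [0,0,0],
    [0,0,0],
    [0,0,0],
    [0,0,0],
    [0,0,0],
  ],
)

```text
time_s: 66.7
eef_pos: [0.4242, 0.04, 0.2109]
eef_rot: [-180.0, -0.2, -8.0]
wrist_force: [-0.5, 0.4, -0.0]
gripper_width: 0.0384
```

servo_tool(
  delta_pos=[
    [-0.5,3,0],
    [-1,8,0],
    [-1.5,13,0],
    [-2,19,0],
    [-2,25,0],
    [-2,31,0],
    [-2,36,0],
    [-2,40,0],
    [-2,42,0],
    [-2,42,0],
  ],
  rot=[
    [0,0,0],
    [0,0,0],
    [0,0,0],
    [0,0,0],
    [0,0,0],
    [0,0,0],
    [0,0,0],
    [0,0,0],
    [0,0,0],
    [0,0,0],
  ],
)

```text
time_s: 67.95
eef_pos: [0.3457, -0.3738, 0.2091]
eef_rot: [180.0, -0.0, -8.1]
wrist_force: [-0.9, -0.4, 0.8]
gripper_width: 0.0382
```

```bash
python3 snap.py q; python3 - <<'E'
from gov import *
I=cv2.imread('pics/side_q.png');J=cv2.imread('pics/top_q.png')
T=[.5234,.0259,.0797]
lines('side',I,T,-.1405,.1115,-.0197,(240,170,390,310),5,'fs.png'); lines('top',J,T,-.1405,.1115,-.0197,(230,175,350,310),5,'ft.png')
crop(I,230,310,430,440,4,'fc.png')
from station import r
s=r.read_state(); print(s['time_s'],s['eef_pos'])
E
```

```text
68.05 [ 0.34614575 -0.37230048  0.208876  ]
```

View pics/fs.png

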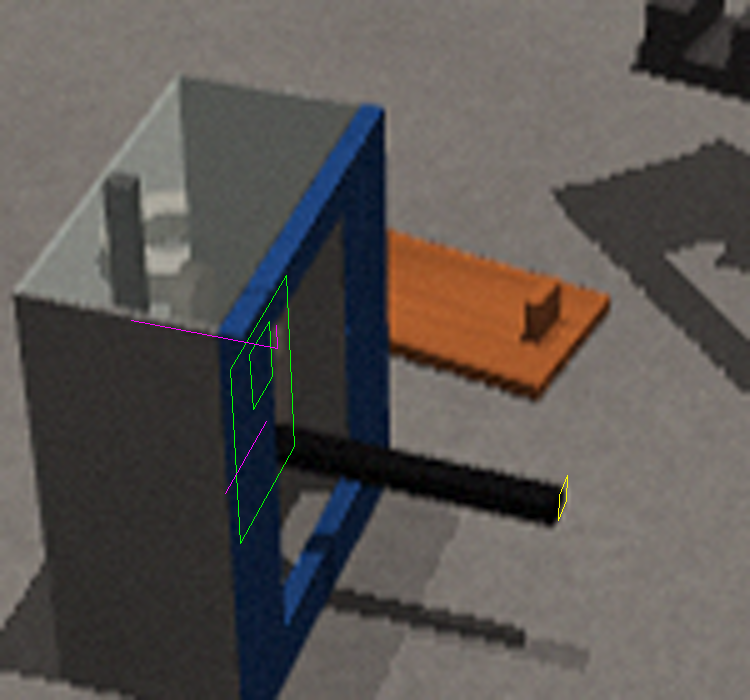

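View pics/ft.png

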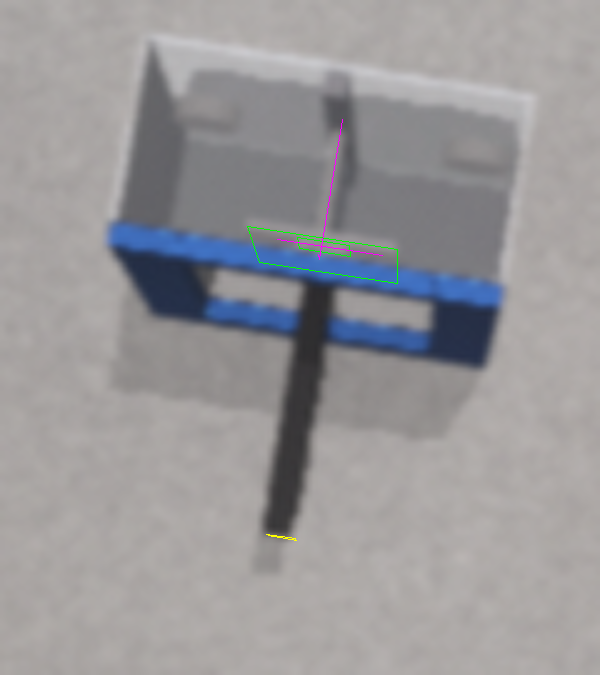

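View pics/fc.png

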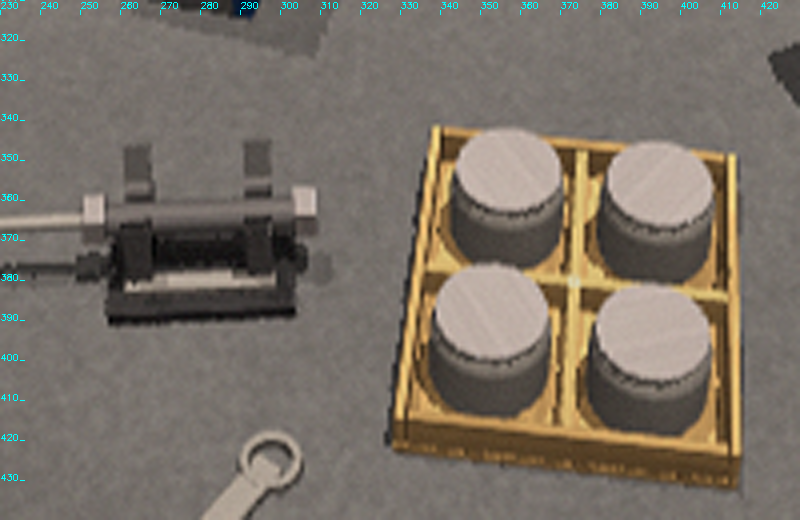

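View pics/top_q.png

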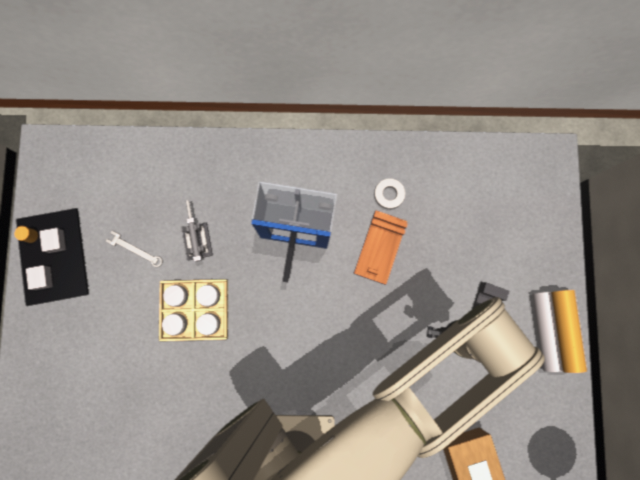

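```bash
python3 - <<'E'
from tins import *
J=cv2.imread('pics/top_q.png').astype(int)
a=.0373
for uv in [(175,295),(207,295),(174,324),(207,324)]:
    m=np.clip((J[:,:,0]-170)/40.,0,1); p=back('top',uv,.058)[0]
    f=fit([('top',m,(uv[0]-15,uv[1]-14,uv[0]+15,uv[1]+14))],[cyl(.031,.056,.058)],[p[0],p[1],0],False)
    d=f[0][:2]-[.4001,.2995]; print((np.array([[np.cos(a),np.sin(a)],[-np.sin(a),np.cos(a)]])@d).round(4),round(f[1],1))
from station import finish_job
print(finish_job())
E
```

```text
[0.0413 0.0487] 52.5
[ 0.0396 -0.0422] 44.9
[-0.0381  0.051 ] 54.6
[-0.0396 -0.0441] 47.1
the job is handed in; nothing more can be done
None
```

All three parts of the job are done, and I handed it in at about 68 s of the 210 s allowed. No verdict came back, so what follows rests on my own last camera checks.

- **Deburring tool:** it is pressed home in the twin clip. Both ferrules matched the expected fully-home position in the side picture to under 1 px. The top view did not measure it as precisely.
- **Tins:** all four stand upright, one per cell. Their measured centres are within about 5 mm of the cell centres. I judged "flat on the floor" by eye and from the lowering depth, with no exact height reading. One tin was knocked about 5 cm aside during the run, so I located it again before picking it up.
- **Gauge:** it hangs on the hook with the handle out through the opening.
    - When I lowered it, about 6 N of contact came on with the window edge at roughly hook height, and it stayed put after release.
    - The last pictures match the expected hung position, with the handle dipping only slightly. The frame hides the hook contact itself, so that is inferred from force and position.
    - The wrist force stayed under 2 N all the way through the opening.
- **Bystanders:** the wrench and flange look unmoved in the last top view. The arm partly covers the vise, but what shows of it is where it was.

No check failed or disagreed. My first grip on the deburring tool was too high, so I opened and gripped it again lower before lifting.

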